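Rebuild an air-filter stack on its stem: support, spacer, clamp cap

ROBOT

A 6-joint arm with a two-finger parallel gripper is mounted at the origin on the work surface. World frame = base frame: x ahead of the robot, y to its left, z up, the work surface at z = 0. Lengths are in mm, angles in rad, forces in N, time in s.
With the tool pointing down it reaches from about 350 to 975 mm from the base axis. Payload 7.1 kg.
Tool frame: the origin (TCP) lies at the very end of the fingers, on their centre line; the grasp point (between the pads) lies 19 mm behind it; z points along the fingers, x is the direction in which the jaws open and shut, and the axes are right-handed (so a half turn about z gives the same grasp; the last joint's range is limited). The gripper opens to 88 mm and grips with 3 to 60 N. Pads are 20 mm wide; open, the fingers measure 115 mm over their backs; the gripper's body (75 mm by 178 mm) begins 61 mm behind the grasp point.
Start: joints at [-1.137, 0.423, 1.63, -0, 1.089, -0.019], TCP at [273.442, -561.991, 222.675] pointing down, gripper open.
Joint ranges: [-3, 3], [-0.9, 2.11], [0.09, 2.58], [-1.31, 4.45], [0.11, 2.69], [-2.54, 2.54]. Speed limits (rad/s): [2.39, 2.39, 3.01, 3.14, 3.14, 3.14].

INTERFACE

Orientations are given as a rotation vector (axis times angle).
In Python, from workcell import ctrl gives the robot as it stands. The module is installed in compiled form; this text tells all that it offers.
- The arm moves only by the tool move_arm, never from a script. Its argument "motion" is a list of rows, each a list of 2 entries, a list of its own where there are three numbers: the shift along the tool's x, y, z normalised to -1 to 1, where 1 is 150 mm, then the turn, a rotation vector about the tool's x, y, z normalised to -1 to 1, where 1 is 60 degrees. In form: [[[x, y, z], [rx, ry, rz]], ...]. A call has exactly 5 rows; each row is the pose to reach, as a shift and turn from the pose commanded when the call began, along the tool's axes at that moment; what a row does not reach only later rows make up. A row lasts 1/8 s, in which the tool goes at most 62.5 mm and 10.7 degrees, less where a joint would pass 70% of its speed; a pose out of reach is approached as far as the arm can. A call with a number of a shift or a turn outside -1 to 1 is refused whole. A call with a gripper value outside its range is refused whole. "gripper" is the opening, from 0 (shut) to 1 (fully open), set as the call begins (left out, the last holds). The fingers move at their own pace and stop on an object; the grip force is fixed at half the most. Time passes only in rows, so rows that repeat a pose let the fingers close, or fill a call up. It gives the time, the measured TCP pose, the force and the opening at its end, in the units of the state.
- ctrl.get_obs(): the state, without advancing time (a new reading comes with each control period).
- ctrl.get_image(name): name is "scene" or "side" or "wrist"; returns a dict with "pixels" (480x640x3 uint8, red, green, blue), "camera_matrix" (3x3 intrinsics, pixels), "D" ([k1, k2, p1, p2, k3] as OpenCV has them; the pictures are not rectified), "R" (3x3) and "t" (3): a world point X has camera coordinates R X + t; the wrist camera has in their place "mount" (4x4, takes a point from camera to tool coordinates, whose origin is the TCP and whose axes are the tool frame's). Camera axes: x right, y down, z forward; pixel columns grow to the right and rows downward; lengths in mm; the calibration is good to about 2 mm. A picture is of the moment at which its call begins: read the wrist's pose just before it. There is no depth.
- ctrl.close_job(): hands the job in, once; it reports no verdict.
Trained networks look in the newest picture that a camera, given by its name, has taken for a name from the list of things; names that differ only in an ending like _2 or _b are one class to them, and where a whole thing is asked for, a point or a joint stands for the part that bears it (a point fixed in the world has none). Each returns a list of dicts, best first, with "p" (0 to 1); they miss things now and then, are a little off and sometimes report something else, mostly with a low value. They report only what shows in the picture. A call takes as long as a camera call. They do not tell look-alikes from the thing itself.
- ctrl.boxes_of(camera, name): "location" ([x, y, z] in mm, in world coordinates, good to about 4 mm: the middle of the surface that is visible of it).
- ctrl.regions_of(camera, name): "mask" (480x640 bool, what is visible of it).
- ctrl.pinpoint(camera, name): "location" ([x, y, z] in mm, in world coordinates, good to about 4 mm: a listed point, or the origin of a listed thing).
The state is a dict: "t": time; "qpos": joint angles; "qvel": joint speeds; "joint_torque": joint torques, N m; "ee_pos": TCP position; "orientation": TCP orientation; "ft_force": force on the tool from outside, world axes, zero at the start; "moment": the same for the moment, N m; "width": finger opening in mm.
Only numpy, scipy, OpenCV 4.12 (cv2) and the standard library are available. Lean on these libraries where they do the work, as an engineer would, in place of code of your own. Each camera call takes 0.05 s, during which the arm holds its last target.

TASK

Put the filter stack back together on the stem of the filter head: first the flanged support, flange down, then the plain spacer sleeve on top of it, and last the clamp cap, whose square socket has to drop over the square end of the stem until the cap sits flush on the sleeve. The stem's square may stand at any angle, so lower the cap lightly onto it and turn it under light pressure until it drops in; never force anything down. Leave the stack upright and let go of it, and do not disturb the bin, the pipe nipple or the wrench nearby.

Things in the scene. Friction and masses are not known exactly. Their poses are not given: they have to be found in the camera images.
- head: Filter head, fixed to the bench: grey round base plate, 112 mm across, 16 mm high (a lug 19 mm past its rim at +x), a steel stem standing at its centre. Origin: centre of the plate's underside on the bench; z up along the stem. The stem turns in the head, stiffly (about 0.2 N m of friction), and its square end stands at ANY angle: that angle is not measured and does not follow the head's yaw.
- stem_top (a point): Centre of the stem's tip, on its axis, 72 mm above the bench, 56 mm above the plate's top. Axes are the head's, not the square's. Stem: round, 24 mm diameter, to 53 mm above the bench, tapering to 21 mm at 56 mm; then a square, 16 mm across flats, to 70 mm; then a taper to 10 mm across flats at the tip. A cap turned on when only just in binds and drags the stem: ease it back a few degrees.
- support_c (a point): Flanged filter support, bare aluminium, about 140 g, standing on its flange: flange 66 mm diameter, 6 mm thick; above it a hub 40 mm diameter, up to 20 mm total height; round 27 mm hole right through. Point: on its axis, half-way up (10 mm above its underside); z up. Grip it by the hub. On the plate, flange down, this point is 26 mm above the bench.
- sleeve_c (a point): Plain steel spacer sleeve (short tube), about 120 g, standing on end: 40 mm outer diameter, 27 mm hole right through, 22 mm high. Point: on its axis, half-way up (11 mm above its underside); z up. On top of the support's hub, this point is 47 mm above the bench.
- cap_c (a point): Clamp cap, grey, about 200 g: block 46 x 46 x 20 mm high, on it a grip rib 44 mm long (cap's x), 14 wide (y), 24 high. Underside: centred square socket 17.6 mm wide, 17 deep, sides along x, y. Point: on axis, 22 mm above underside. Fits the stem every quarter turn, within 5 degrees; misaligned it rides on the tip, underside 71 mm above the bench; home on the sleeve: 58 mm, point 80.
- stock_bin: Bystander: open yellow stock bin, 110 x 150 mm and 65 mm high, with some pipe ends in it. Origin at the centre of its underside. Leave it where it is.
- nipple: Bystander: short dark steel pipe nipple standing on end, 32 mm diameter, 60 mm high. Origin at the centre of its underside. Leave it standing.
- wrench: Bystander: wrench, 170 mm long, lying flat on the bench, along its x. Leave it where it is.
There are look-alikes about, which are no part of the job. Leave any blue look-alike of the part that bears sleeve_c alone.

How it is judged (in metres and radians):
On the way, in this order (a step that is already met when the one before it is completed fails the run):
1. the support sits flange down on the plate, round the stem (z of support_c in the frame of head between 0.023 and 0.029 m and horizontal distance between support_c and stem_top below 0.0035 m and angle between support_c's own z axis and vertical below 0.08 rad), for 0.2 s.
2. the sleeve sits on the support, round the stem (all of step 1 and z of sleeve_c in the frame of head between 0.044 and 0.05 m and horizontal distance between sleeve_c and stem_top below 0.0035 m and angle between sleeve_c's own z axis and vertical below 0.08 rad), for 0.2 s.
3. the cap has dropped over the stem's square and sits on the sleeve (all of step 2 and z of cap_c in the frame of head between 0.077 and 0.083 m and horizontal distance between cap_c and stem_top below 0.0035 m and angle between cap_c's own z axis and vertical below 0.08 rad), for 0.2 s.
At the end, for the whole second after the job is handed in: Support on the plate, sleeve on the support and cap on the sleeve, each within 3 mm of its seated height, within 3.5 mm of the stem's axis and upright within 4.5 degrees, at rest and released (all of step 3 and linear speed of each of support, sleeve, cap below 0.02 m/s); the robot touches nothing.
It fails at once if the cap is forced against the stem (over 45 N) (contact force between cap and head above 45 N).
It fails at once if the cap is slammed or forced down on the sleeve (over 90 N) (contact force between cap and sleeve above 90 N).
It fails at once if the sleeve or support is slammed or forced down (over 90 N) (contact force between any of support, sleeve and head above 90 N or contact force between sleeve and support above 90 N).
It fails at once if a bystander is disturbed (moved over 15 mm) (distance of any of stock_bin, nipple, wrench from where it was at the start of the episode above 0.015 m).
It also fails if it takes over 72 s, if anything falls off the work surface, if the arm or the gripper's body presses on something with over 40 N, if the wrist force passes 120 N, or if a joint passes its speed limit or range.

## Working session

There is one attempt and no reset: what is moved stays moved. The work goes in short steps, Python scripts to look and compute and a tool call to move; the robot and the scene stay as the last step left them, time stands still between calls to the robot, and variables do not carry over. Pictures are saved under pics/ and viewed, and the job is handed in when it is done.

Besides the shell and the picture viewer there is one more tool, called after "Emit:" as name([rows], argument=value, ...), one row to a line, values as JSON. move_arm: Moves the arm, as the interface text tells. Its arguments: {"type":"object","properties":{"motion":{"type":"array","items":{"type":"array"}},"gripper":{"type":"number"}},"required":["motion"]}

```bash
mkdir -p pics; cat > h.py <<'E'
import numpy as np,cv2
from scipy.spatial.transform import Rotation as Ro
from workcell import ctrl
np.set_printoptions(precision=3,suppress=True)
def img(n,f=None):
    o=ctrl.get_obs(); d=ctrl.get_image(n)
    if f: cv2.imwrite('pics/'+f,d['pixels'][:,:,::-1])
    if n=='wrist':
        T=np.eye(4);T[:3,:3]=Ro.from_rotvec(o['orientation']).as_matrix();T[:3,3]=o['ee_pos']
        C=np.linalg.inv(T@np.array(d['mount']));d['R']=C[:3,:3];d['t']=C[:3,3]
    return d
def proj(d,X):
    p,_=cv2.projectPoints(np.array(X,float).reshape(-1,1,3),cv2.Rodrigues(np.array(d['R'],float))[0],np.array(d['t'],float),np.array(d['camera_matrix'],float),np.array(d['D'],float))
    return p.reshape(-1,2)
def ray(d,uv,z):
    p=cv2.undistortPoints(np.array(uv,float).reshape(-1,1,2),np.array(d['camera_matrix'],float),np.array(d['D'],float)).reshape(-1,2)
    R=np.array(d['R']);c=-R.T@np.array(d['t'])
    v=np.c_[p,np.ones(len(p))]@R
    return c+v*((z-c[2])/v[:,2])[:,None]
E
python3 - <<'E'
from h import *
o=ctrl.get_obs();print(o)
for c in['scene','side','wrist']:
    d=img(c,c+'0.png')
    print(c,(-np.array(d['R']).T@np.array(d['t'])))
    for n in['head','stem_top','support_c','sleeve_c','cap_c','stock_bin','nipple','wrench']:
        for r in ctrl.pinpoint(c,n):
            print(c,n,round(r['p'],2),np.array(r['location']),proj(d,r['location'])[0])
E
```

```text
{'t': 0.0, 'qpos': array([-1.137,  0.424,  1.631, -0.   ,  1.089, -0.019]), 'qvel': array([-0.001,  0.   ,  0.003,  0.002, -0.001,  0.   ]), 'joint_torque': array([  0.   , -54.463, -27.366,   0.064,   0.023,  -0.   ]), 'ee_pos': array([ 273.206, -561.533,  221.905]), 'orientation': array([-2.663,  1.666,  0.002]), 'ft_force': array([0.085, 0.503, 0.312]), 'moment': array([0.036, 0.031, 0.023]), 'width': 87.88277596121995}
scene [911.54  433.253 747.81 ]
scene head 0.56 [599.6 170.7  -1.3] [376.978 348.497]
scene support_c 0.89 [ 485.7 -204.4   14. ] [290.748 163.551]
scene sleeve_c 0.7 [ 561.5 -108.6   10.2] [287.144 215.345]
scene sleeve_c 0.69 [ 639.1 -158.2    8.5] [232.747 219.032]
scene cap_c 0.76 [482.5 -46.8  22.7] [346.504 211.431]
scene stock_bin 0.67 [769.3  -9.9  -0. ] [211.668 322.809]
scene nipple 0.61 [388.1  39.8   0.3] [420.911 225.824]
scene wrench 0.73 [766.3 202.   -1.4] [296.53  433.856]
scene wrench 0.21 [ 640.9 -158.4    7. ] [231.874 220.022]
side [ 418.236 -573.128  740.087]
side head 0.97 [598.2 176.6  -0.7] [316.252 215.525]
side stem_top 0.73 [ 634.7 -154.5   12.2] [401.828 361.694]
side stem_top 0.71 [598.2 171.8  68.8] [315.983 187.457]
side support_c 0.65 [ 481.  -206.9    7.9] [304.594 423.574]
side sleeve_c 0.75 [ 560.8 -110.3   11.9] [342.238 348.636]
side sleeve_c 0.7 [ 633.4 -153.4   10.3] [400.575 362.006]
side cap_c 0.98 [482.3 -47.8  27. ] [278.182 320.386]
side stock_bin 0.66 [764.   -6.4   3.5] [445.125 269.668]
side nipple 0.68 [386.6  37.3  -1.4] [207.841 302.012]
side wrench 0.82 [771.4 200.    3.7] [404.313 187.015]
wrist [ 336.235 -531.357  384.764]
```

View pics/scene0.png

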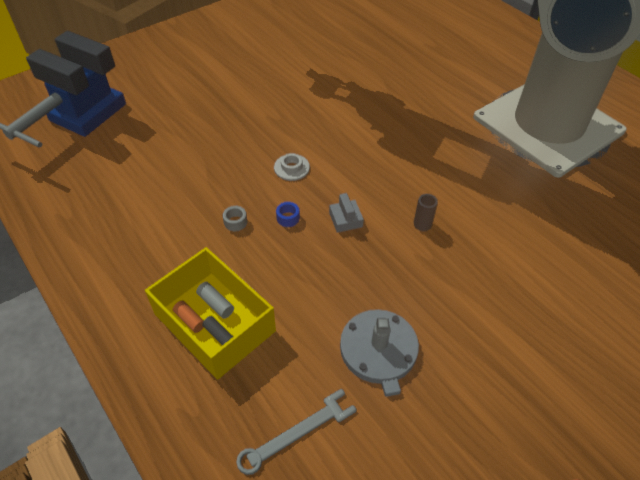

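View pics/side0.png

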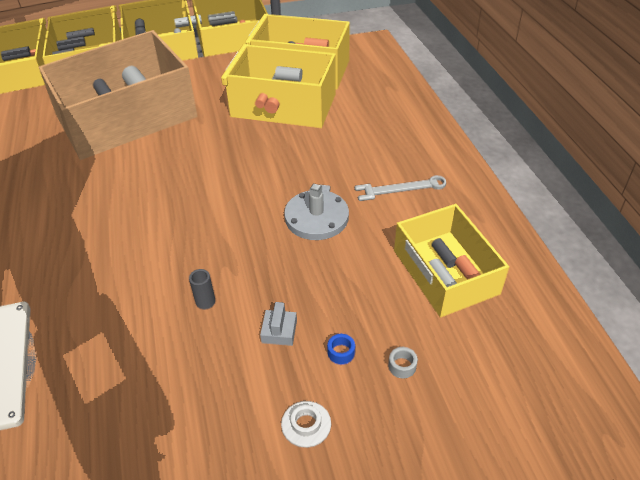

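```bash
python3 - <<'E'
import cv2
a=cv2.imread('pics/side0.png')[290:470,240:460];b=cv2.imread('pics/scene0.png')[130:250,200:380]
cv2.imwrite('pics/cropside.png',cv2.resize(a,None,fx=3.5,fy=3.3,interpolation=2))
cv2.imwrite('pics/cropscene.png',cv2.resize(b,None,fx=4,fy=4,interpolation=2))
E
```

```text
(no output)
```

View pics/cropside.png

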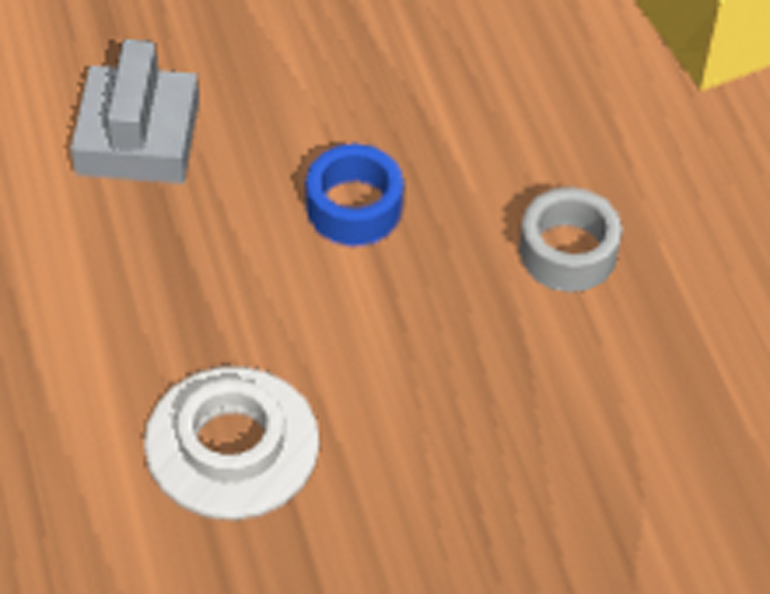

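View pics/cropscene.png

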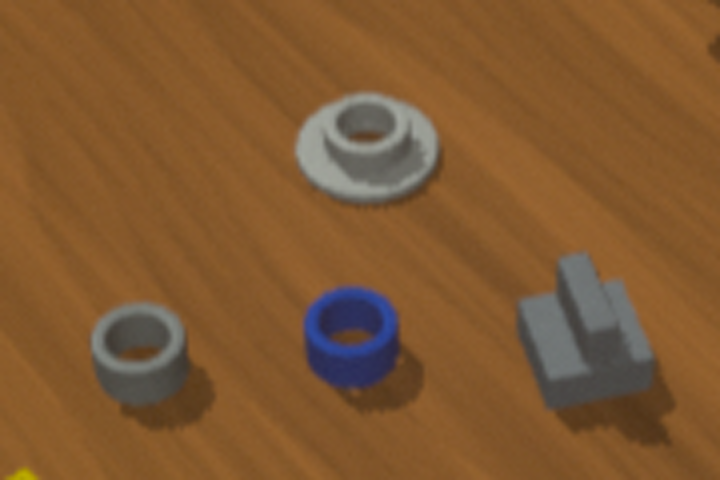

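The candidates, in side-camera pixels:
- **Sleeve:** grey ring at (402,361) or blue ring at (341,348). The blue one is the look-alike, so I take the grey one.
- **Support:** only one, the white flanged ring at (306,423).
- **Cap:** only one, the grey block with a rib at (278,325).

The crops confirm these choices.

View pics/wrist0.png

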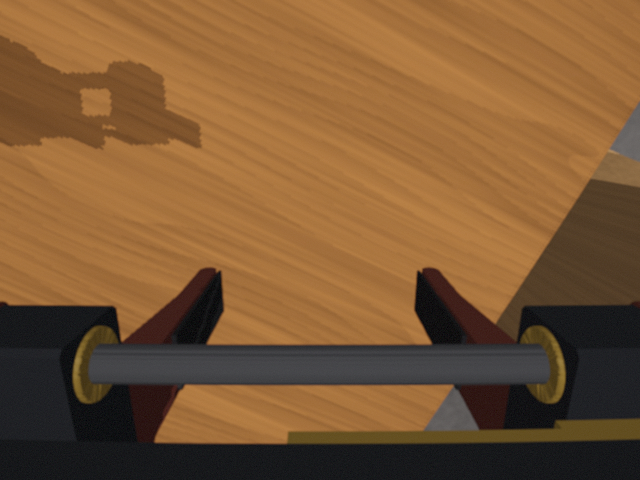

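```bash
cat >> h.py <<'E'
def tool(o=None):
    o=o or ctrl.get_obs()
    T=np.eye(4);T[:3,:3]=Ro.from_rotvec(o['orientation']).as_matrix();T[:3,3]=o['ee_pos'];return T
def go(xyz,yaw=None,o=None):
    """shift/turn normalised, to TCP xyz pointing down with tool x at world yaw (mod pi nearest)"""
    T=tool(o);R=T[:3,:3]
    s=R.T@(np.array(xyz,float)-T[:3,3])/150
    cur=np.arctan2(R[1,0],R[0,0])
    if yaw is None: yaw=cur
    d=(yaw-cur+np.pi/2)%np.pi-np.pi/2; y=cur+d
    Rt=np.array([[np.cos(y),np.sin(y),0],[np.sin(y),-np.cos(y),0],[0,0,-1]])
    r=Ro.from_matrix(R.T@Rt).as_rotvec()/np.radians(60)
    print('shift',s.round(4),'turn',r.round(4),'yaw now',np.degrees(cur).round(2))
E
python3 - <<'E'
from h import *
for i in range(3):
  o=ctrl.get_obs();print(o['t'],o['ee_pos'])
d=ctrl.get_image('wrist');print(np.array(d['mount']),d['camera_matrix'],d['D'])
go([483,-206,230])
for i in range(3):
  o=ctrl.get_obs();print(o['t'],o['ee_pos'])
E
```

```text
1.35 [ 273.454 -561.996  222.688]
1.35 [ 273.454 -561.996  222.688]
1.35 [ 273.454 -561.996  222.688]
[[   1.       0.      -0.      -0.063]
 [  -0.       0.967    0.256  -69.861]
 [   0.001   -0.256    0.967 -162.069]
 [   0.       0.       0.       1.   ]] [[383.554   0.    318.704]
 [  0.    383.554 233.523]
 [  0.      0.      1.   ]] [-0.029  0.     0.     0.     0.   ]
shift [-1.523 -2.295 -0.049] turn [-0.  0. -0.] yaw now -64.05
1.4 [ 273.454 -561.98   222.651]
1.4 [ 273.454 -561.98   222.651]
1.4 [ 273.454 -561.98   222.651]
```

Emit:
move_arm([
  [[-0.76,-1,0],[0,0,0]],
  [[-0.76,-1,0],[0,0,0]],
  [[-0.76,-1,0],[0,0,0]],
  [[-0.76,-1,0],[0,0,0]],
  [[-0.76,-1,0],[0,0,0]],
])

```text
t: 2.02
ee_pos: [358.7, -394.3, 223.0]
orientation: [2.664, -1.664, 0.001]
ft_force: [-0.6, 0.1, -0.0]
width: 88.0
```

Emit:
move_arm([
  [[-0.76,-1,0],[0,0,0]],
  [[-0.76,-1,0],[0,0,0]],
  [[-0.76,-1,0],[0,0,0]],
  [[-0.76,-1,0],[0,0,0]],
  [[-0.76,-1,0],[0,0,0]],
])

```text
t: 2.65
ee_pos: [443.5, -227.0, 222.7]
orientation: [2.663, -1.666, 0.001]
ft_force: [0.1, -0.1, 0.5]
width: 87.6
```

```bash
python3 - <<'E'
from h import *
d=img('wrist','w1.png')
for n in['support_c','sleeve_c','cap_c']:
  for r in ctrl.pinpoint('wrist',n): print(n,r['p'],np.array(r['location']),proj(d,r['location']))
o=ctrl.get_obs();print(o['t'],o['ee_pos'],o['qpos'])
go([483,-206,180])
E
```

```text
support_c 0.84 [ 486.9 -206.4   10.9] [[319.276 155.46 ]]
cap_c 0.94 [481.3 -47.4  26.8] [[154.483  82.783]]
2.85 [ 442.882 -227.331  222.63 ] [-0.498  0.236  1.906 -0.     0.999  0.623]
shift [-0.012 -0.303  0.284] turn [ 0. -0. -0.] yaw now -64.21
```

View pics/w1.png

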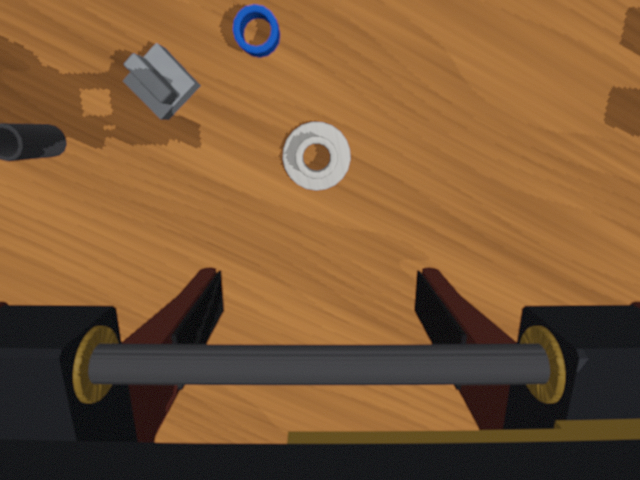

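```bash
cat >> h.py <<'E'
from scipy.optimize import least_squares
def circ(r,z,n=72):
    a=np.arange(n)*2*np.pi/n;return np.c_[r*np.cos(a),r*np.sin(a),0*a+z]
SUP=np.r_[circ(33,0),circ(33,6),circ(20,20)]
SLV=np.r_[circ(20,0),circ(20,22)]
HEAD=np.r_[circ(56,0),circ(56,16)]
def hullc(p):
    h=cv2.convexHull(p.astype(np.float32));m=cv2.moments(h);return np.array([m['m10']/m['m00'],m['m01']/m['m00']]),m['m00']
def fit(d,mask,pts,z0=0,x0=(500,0)):
    n,l,st,_=cv2.connectedComponentsWithStats(mask.astype(np.uint8))
    k=1+np.argmax(st[1:,4]);v,u=np.nonzero(l==k)
    c,A=hullc(np.r_[np.c_[u-.5,v-.5],np.c_[u+.5,v+.5],np.c_[u-.5,v+.5],np.c_[u+.5,v-.5]])
    f=lambda q:hullc(proj(d,pts+[q[0],q[1],z0]))[0]-c
    s=least_squares(f,x0,x_scale=10,diff_step=1e-3);a=hullc(proj(d,pts+[*s.x,z0]))[1]
    return s.x,a/A
E
python3 - <<'E'
from h import *
for c in['wrist','scene','side']:
  d=img(c)
  for n,P,x0 in[('support_c',SUP,(485,-206)),('sleeve_c',SLV,(636,-156))]:
    for r in ctrl.regions_of(c,n):
      v,u=np.nonzero(r['mask']);
      try:print(c,n,r['p'],(u.mean(),v.mean()),*fit(d,r['mask'],P,0,x0))
      except Exception as e:print(c,n,e)
print(tool()[:3,3])
E
```

```text
wrist support_c 0.79 (np.float64(315.8183074265976), np.float64(154.58480138169259)) [ 484.609 -203.775] 1.0209936143224956
wrist sleeve_c 0.85 (np.float64(255.6542324246772), np.float64(29.269727403156384)) [ 560.423 -108.86 ] 1.0072160280401194
scene support_c 0.87 (np.float64(291.49184782608694), np.float64(167.4076086956522)) [ 483.955 -204.931] 1.0179331136332679
scene sleeve_c 0.74 (np.float64(234.8574610244989), np.float64(218.7706013363029)) [ 636.967 -154.673] 1.0514395775617038
scene sleeve_c 0.66 (np.float64(287.6120481927711), np.float64(214.12530120481927)) [ 559.654 -109.789] 1.10069053428893
side support_c 0.73 (np.float64(305.7371794871795), np.float64(424.3378205128205)) [ 482.845 -204.682] 1.0484216824061476
side sleeve_c 0.96 (np.float64(401.9183381088825), np.float64(362.0114613180516)) [ 635.096 -154.298] 0.978073689390847
side sleeve_c 0.67 (np.float64(342.4264705882353), np.float64(350.31433823529414)) [ 560.17  -111.742] 1.1430962560391207
[ 443.436 -225.745  222.685]
```

Emit:
move_arm([
  [[-0.02,-0.3,0.3],[0,0,0]],
  [[-0.02,-0.3,0.3],[0,0,0]],
  [[-0.02,-0.3,0.3],[0,0,0]],
  [[-0.02,-0.3,0.3],[0,0,0]],
  [[-0.02,-0.3,0.3],[0,0,0]],
])

```text
t: 3.92
ee_pos: [482.6, -203.9, 178.7]
orientation: [-2.663, 1.667, -0.003]
ft_force: [0.4, 0.3, -1.0]
width: 87.7
```

```bash
python3 - <<'E'
from h import *
for c in['wrist','side']:
  d=img(c,c+'2.png')
  for r in ctrl.regions_of(c,'support_c'):
      print(c,r['p'],*fit(d,r['mask'],SUP,0,(485,-206)))
T=tool();print(T[:3,3]);go([485,-206,60]);go([485,-206,31])
E
```

```text
wrist 0.68 [ 484.616 -204.04 ] 0.9798836665271952
side 0.33 [636.613 166.634] 1.3996946032975246
[ 482.585 -203.604  178.128]
shift [ 0.021 -0.007  0.787] turn [-0.001 -0.001  0.   ] yaw now -64.08
shift [ 0.021 -0.007  0.981] turn [-0.001 -0.001  0.   ] yaw now -64.08
```

View pics/wrist2.png

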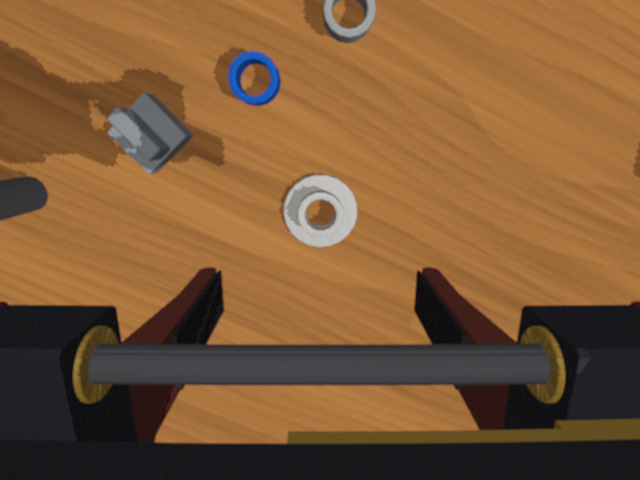

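```bash
python3 - <<'E'
from h import *
go([484.4,-204.2,50])
E
```

```text
shift [ 0.008 -0.009  0.854] turn [-0.001 -0.001  0.   ] yaw now -64.08
```

Emit:
move_arm([
  [[0.008,-0.009,0.3],[0,0,0]],
  [[0.008,-0.009,0.6],[0,0,0]],
  [[0.008,-0.009,0.85],[0,0,0]],
  [[0.008,-0.009,0.85],[0,0,0]],
  [[0.008,-0.009,0.85],[0,0,0]],
])

```text
t: 4.75
ee_pos: [485.1, -204.2, 51.2]
orientation: [-2.663, 1.666, -0.002]
ft_force: [-0.6, 0.1, -0.4]
width: 88.1
```

```bash
python3 - <<'E'
from h import *
d=img('wrist','w3.png')
go([484.4,-204.2,9])
for r in ctrl.regions_of('wrist','support_c'):
      print(r['p'],*fit(d,r['mask'],SUP,0,(485,-206)))
E
```

```text
shift [-0.004  0.006  0.285] turn [-0.002 -0.002  0.   ] yaw now -64.06
0.69 [ 484.621 -204.172] 1.0301331241528453
0.27 [481.51  -44.071] 1.205505133823476
```

View pics/w3.png

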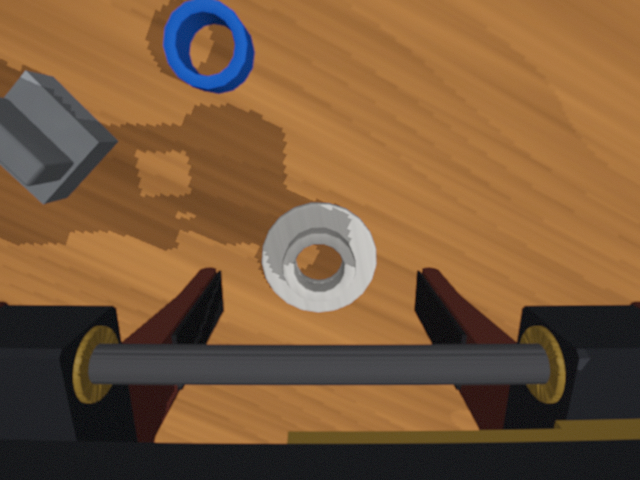

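Emit:
move_arm([
  [[-0.003,0.003,0.2],[0,0,0]],
  [[-0.003,0.003,0.28],[0,0,0]],
  [[-0.003,0.003,0.28],[0,0,0]],
  [[-0.003,0.003,0.28],[0,0,0]],
  [[-0.003,0.003,0.28],[0,0,0]],
])

```text
t: 5.48
ee_pos: [484.3, -203.9, 8.9]
orientation: [-2.663, 1.666, -0.002]
ft_force: [-1.1, 0.3, 0.6]
width: 87.8
```

Emit:
move_arm([
  [[0,0,0],[0,0,0]],
  [[0,0,0],[0,0,0]],
  [[0,0,0],[0,0,0]],
  [[0,0,0],[0,0,0]],
  [[0,0,0],[0,0,0]],
], gripper=0.3)

```text
t: 6.1
ee_pos: [483.8, -203.6, 8.1]
orientation: [2.663, -1.666, 0.0]
ft_force: [1.0, -0.7, 0.7]
width: 41.4
```

```bash
python3 - <<'E'
from h import *
o=ctrl.get_obs();print(o['t'],o['ee_pos'],o['width'],o['ft_force'])
d=img('wrist','w4.png')
for n in['support_c']:
  for r in ctrl.regions_of('wrist',n):
      print(r['p'],*fit(d,r['mask'],SUP,0,(485,-206)))
go([484.4,-204.2,150])
E
```

```text
6.1 [ 483.765 -203.639    8.145] 41.373238602734 [ 0.953 -0.711  0.725]
0.61 [ 485.194 -203.099] 1.1084088488394523
shift [ 0.005 -0.002 -0.946] turn [-0. -0.  0.] yaw now -64.06
```

View pics/w4.png

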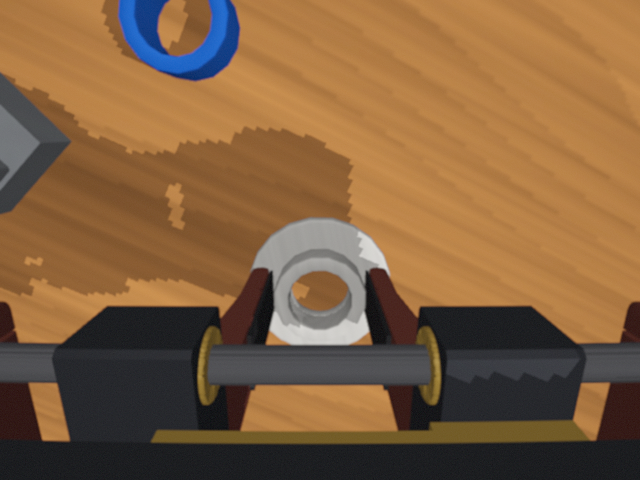

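Emit:
move_arm([
  [[0,0,0],[0,0,0]],
  [[0,0,0],[0,0,0]],
  [[0,0,-0.15],[0,0,0]],
  [[0,0,-0.4],[0,0,0]],
  [[0,0,-0.7],[0,0,0]],
], gripper=0.2)

```text
t: 6.82
ee_pos: [482.8, -203.2, 113.5]
orientation: [2.663, -1.666, -0.004]
ft_force: [0.9, 1.0, -1.3]
width: 39.2
```

```bash
python3 - <<'E'
from h import *
o=ctrl.get_obs();print(o['t'],o['ee_pos'],o['width'],o['ft_force'])
for c in['scene','side']:
  d=img(c,c+'5.png')
  for n,P in[('head',HEAD)]:
    for r in ctrl.regions_of(c,n): 
      v,u=np.nonzero(r['mask']);print(c,n,r['p'],u.min(),u.max(),v.min(),v.max())
go([600,0,150]);go([600,172,150])
E
```

```text
6.825 [ 482.829 -203.166  113.463] 39.156251046833994 [ 0.9    0.965 -1.259]
scene head 0.62 340 418 310 395
side head 0.89 335 348 196 233
shift [-0.882 -1.29  -0.242] turn [-0.001 -0.001  0.   ] yaw now -64.06
shift [-1.913 -1.792 -0.243] turn [-0.001 -0.001  0.   ] yaw now -64.06
```

Emit:
move_arm([
  [[-0.8,-0.75,-0.3],[0,0,0]],
  [[-0.8,-0.75,-0.3],[0,0,0]],
  [[-0.8,-0.75,-0.3],[0,0,0]],
  [[-0.8,-0.75,-0.3],[0,0,0]],
  [[-0.8,-0.75,-0.3],[0,0,0]],
])

```text
t: 7.65
ee_pos: [531.2, -46.5, 156.6]
orientation: [2.663, -1.664, -0.004]
ft_force: [0.2, 0.6, -1.4]
width: 39.3
```

Emit:
move_arm([
  [[-1,-0.65,-0.2],[0,0,0]],
  [[-1,-0.65,-0.2],[0,0,0]],
  [[-1,-0.65,-0.2],[0,0,0]],
  [[-1,-0.65,-0.2],[0,0,0]],
  [[-1,-0.65,-0.2],[0,0,0]],
])

```text
t: 8.28
ee_pos: [553.6, 129.6, 186.9]
orientation: [2.661, -1.666, -0.002]
ft_force: [-0.0, -0.1, -1.4]
width: 39.1
```

```bash
python3 - <<'E'
from h import *
o=ctrl.get_obs();print(o['t'],o['ee_pos'],o['width'],o['ft_force'])
d=img('wrist','w6.png')
for n in['head','stem_top']:
  for r in ctrl.pinpoint('wrist',n): print(n,r['p'],np.array(r['location']),proj(d,r['location']))
E
```

```text
8.275 [553.626 129.592 186.926] 39.14070347749455 [-0.031 -0.123 -1.407]
head 0.68 [597.6 171.6  -1.7] [[298.205 145.304]]
stem_top 0.76 [598.5 172.8  71. ] [[291.829 147.088]]
```

View pics/w6.png

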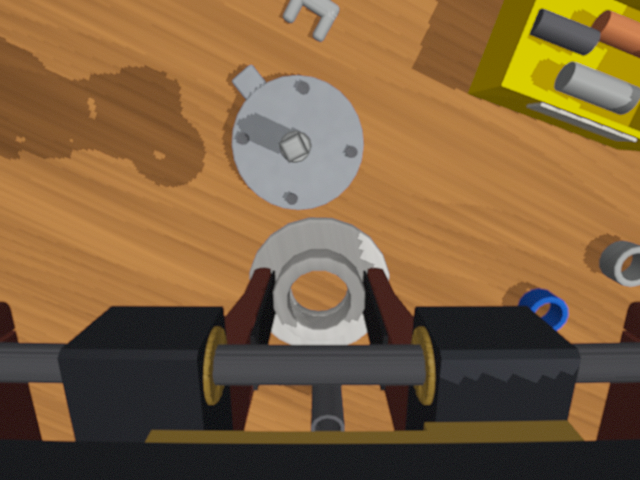

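```bash
python3 - <<'E'
from h import *
T=tool();o=ctrl.get_obs();print(o['ee_pos'])
d=img('wrist')
im=d['pixels'].copy()
s=6
crop=lambda x0,y0,w,h:cv2.resize(im[y0:y0+h,x0:x0+w,::-1],None,fx=s,fy=s,interpolation=cv2.INTER_CUBIC)
def draw(c,P,x0,y0,col):
    q=((proj(d,P)-[x0,y0]+.5)*s).astype(np.int32);cv2.polylines(c,[q],True,col,1,cv2.LINE_AA)
x0,y0=228,70
c=crop(x0,y0,140,142)[:,:800]
H=np.array([598.3,172.5,0])
draw(c,circ(56,16)+H,x0,y0,(0,0,255));draw(c,circ(12,53)+H,x0,y0,(0,255,0));draw(c,circ(7,72)+H,x0,y0,(255,0,0));draw(c,circ(11.3,70)+H,x0,y0,(255,255,0))
cv2.imwrite('pics/c6a.png',cv2.resize(c,(560*140//140,560)))
x0,y0=245,210
c=crop(x0,y0,150,142)
P=lambda C:(C@T[:3,:3].T+T[:3,3])
for r,z,col in[(13.5,-11.9,(0,0,255)),(20,-11.9,(0,255,0)),(33,2.1,(255,0,0))]:
    draw(c,P(circ(r,z)),x0,y0,col)
cv2.imwrite('pics/c6b.png',cv2.resize(c,(790,750)))
E
```

```text
[553.984 129.158 187.428]
```

View pics/c6a.png

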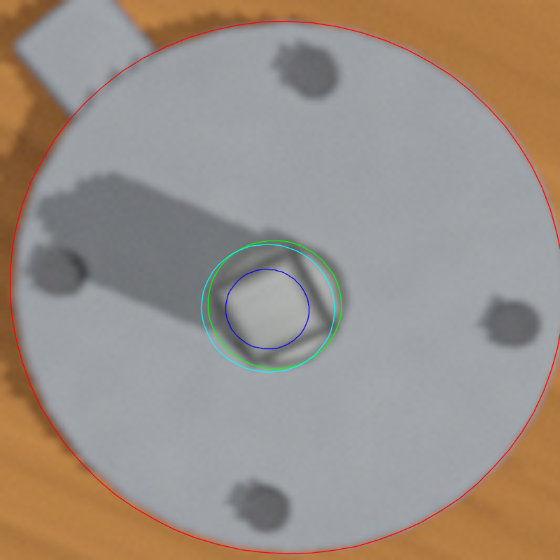

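View pics/c6b.png

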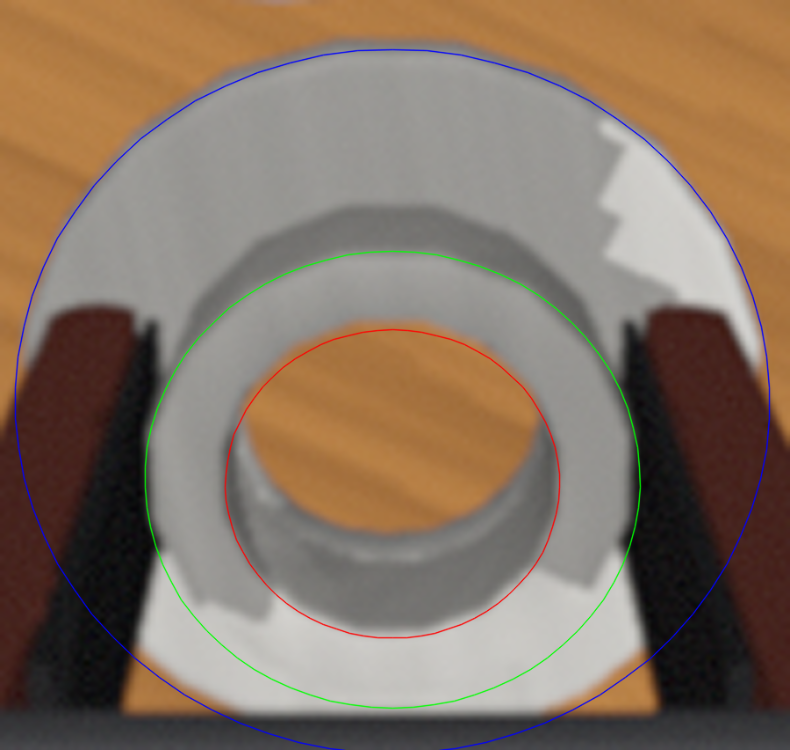

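```bash
python3 - <<'E'
from h import *
d=img('wrist')
px=np.array([[292,250],[333,325],[255,362],[267,308]])/[4.2,3.944]-.5+[228,70]
X=ray(d,px,70);print(X)
for a,b in((0,1),(1,2)): v=X[b]-X[a];print(np.linalg.norm(v),np.degrees(np.arctan2(v[1],v[0]))%90)
print(ray(d,px,72)[3])
go([597.7,172.2,110])
E
```

```text
[[609.597 173.432  70.   ]
 [600.676 161.565  70.   ]
 [588.882 170.754  70.   ]
 [598.529 172.948  70.   ]]
14.84597987345343 53.06545238346807
14.951255675144239 52.0766407155119
[598.662 172.855  72.   ]
shift [-0.13  -0.385  0.518] turn [0.001 0.    0.   ] yaw now -64.17
```

Emit:
move_arm([
  [[-0.13,-0.385,0.3],[0,0,0]],
  [[-0.13,-0.385,0.52],[0,0,0]],
  [[-0.13,-0.385,0.52],[0,0,0]],
  [[-0.13,-0.385,0.52],[0,0,0]],
  [[-0.13,-0.385,0.52],[0,0,0]],
])

```text
t: 9.15
ee_pos: [598.6, 173.5, 112.1]
orientation: [-2.661, 1.666, -0.003]
ft_force: [-0.0, 0.2, -2.7]
width: 39.4
```

```bash
python3 - <<'E'
from h import *
T=tool();o=ctrl.get_obs();print(o['ee_pos'],o['ft_force'])
d=img('wrist');im=d['pixels'];s=6
x0,y0=245,210
c=cv2.resize(im[y0:y0+125,x0:x0+150,::-1],None,fx=5,fy=5,interpolation=cv2.INTER_CUBIC)
H=np.array([598.4,172.5,0])
for P,col in[(circ(56,16)+H,(0,0,255)),(circ(7,72)+H,(255,0,0)),(circ(11.3,70)+H,(255,255,0))]:
    q=((proj(d,P)-[x0,y0]+.5)*5).astype(np.int32);cv2.polylines(c,[q],True,col,1,cv2.LINE_AA)
cv2.imwrite('pics/c7.png',c);img('side','side7.png')
go([597.8,172.2,80]);go([597.8,172.2,26])
E
```

```text
[598.617 173.46  112.083] [-0.032  0.242 -2.691]
shift [0.006 0.009 0.213] turn [-0.002 -0.     0.   ] yaw now -64.09
shift [0.006 0.01  0.573] turn [-0.002 -0.     0.   ] yaw now -64.09
```

View pics/c7.png

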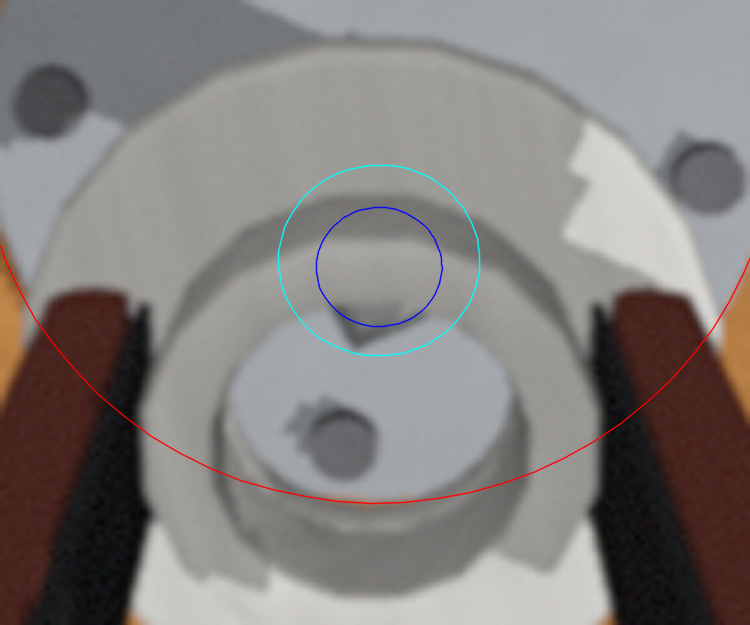

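Emit:
move_arm([
  [[0.005,0.008,0.12],[0,0,0]],
  [[0.005,0.008,0.21],[0,0,0]],
  [[0.005,0.008,0.25],[0,0,0]],
  [[0.005,0.008,0.29],[0,0,0]],
  [[0.005,0.008,0.32],[0,0,0]],
])

```text
t: 9.88
ee_pos: [597.2, 172.7, 61.7]
orientation: [2.663, -1.666, -0.0]
ft_force: [0.3, 0.6, -1.1]
width: 39.0
```

```bash
python3 - <<'E'
from h import *
o=ctrl.get_obs();print(o['ee_pos'],o['ft_force'],o['moment'],o['width'])
img('wrist','w8.png');go([597.8,172.2,26]);img('side','s8.png');go([597.8,172.2,26]);print(tool()[:3,3])
E
```

```text
[597.154 172.683  61.736] [ 0.277  0.608 -1.051] [-0.017 -0.006 -0.013] 38.965439389857714
shift [ 0.005 -0.004  0.236] turn [0.001 0.    0.   ] yaw now -64.05
shift [ 0.005 -0.004  0.238] turn [0.001 0.    0.   ] yaw now -64.05
[596.943 172.64   61.719]
```

View pics/w8.png

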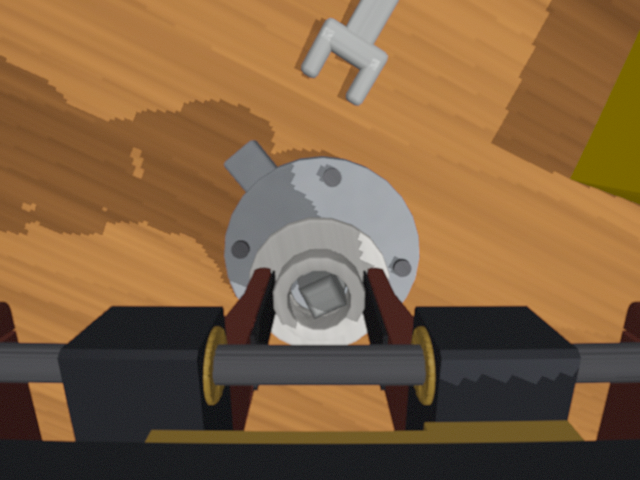

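```bash
python3 - <<'E'
import cv2
c=cv2.imread('pics/w8.png')[240:350,260:380]
cv2.imwrite('pics/c8.png',cv2.resize(c,None,fx=6,fy=5.4,interpolation=cv2.INTER_CUBIC))
E
```

```text
(no output)
```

View pics/c8.png

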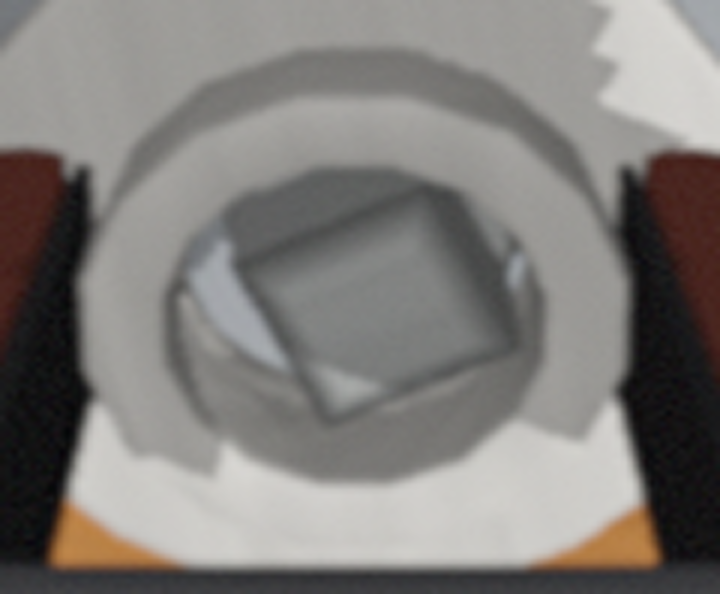

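Emit:
move_arm([
  [[0.009,-0.003,0],[0,0,0]],
  [[0.009,-0.003,0.05],[0,0,0]],
  [[0.009,-0.003,0.1],[0,0,0]],
  [[0.009,-0.003,0.15],[0,0,0]],
  [[0.009,-0.003,0.18],[0,0,0]],
])

```text
t: 10.6
ee_pos: [597.7, 171.5, 34.3]
orientation: [2.663, -1.666, -0.001]
ft_force: [-0.1, -0.6, -0.4]
width: 39.3
```

```bash
python3 - <<'E'
from h import *
o=ctrl.get_obs();print(o['ee_pos'],o['ft_force'],o['moment'],o['width'])
d=img('wrist','w9.png');go([597.8,172.2,24.5])
c=d['pixels'][240:350,260:380,::-1]
cv2.imwrite('pics/c9.png',cv2.resize(c,None,fx=6,fy=5.4,interpolation=cv2.INTER_CUBIC))
E
```

```text
[597.739 171.534  34.341] [-0.14  -0.576 -0.444] [0.035 0.062 0.021] 39.335243504063634
shift [-0.004 -0.004  0.063] turn [0.001 0.    0.   ] yaw now -64.06
```

View pics/c9.png

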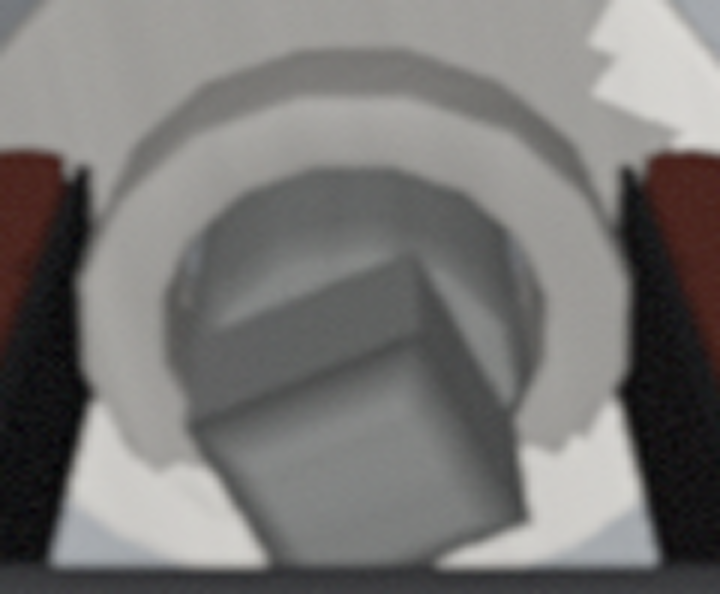

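Emit:
move_arm([
  [[0,-0.003,0.03],[0,0,0]],
  [[0,-0.003,0.05],[0,0,0]],
  [[0,-0.003,0.062],[0,0,0]],
  [[0,-0.003,0.062],[0,0,0]],
  [[0,-0.003,0.062],[0,0,0]],
])

```text
t: 11.28
ee_pos: [598.6, 171.9, 26.0]
orientation: [-2.663, 1.666, -0.0]
ft_force: [0.1, 0.6, -1.3]
width: 39.2
```

Emit:
move_arm([
  [[0,0,0],[0,0,0]],
  [[0,0,0],[0,0,0]],
  [[0,0,0],[0,0,0]],
  [[0,0,0],[0,0,0]],
  [[0,0,0],[0,0,0]],
], gripper=1)

```text
t: 11.9
ee_pos: [598.5, 171.8, 25.9]
orientation: [-2.663, 1.666, -0.0]
ft_force: [0.7, 0.9, -0.1]
width: 85.3
```

Emit:
move_arm([
  [[0,0,-0.1],[0,0,0]],
  [[0,0,-0.3],[0,0,0]],
  [[0,0,-0.6],[0,0,0]],
  [[0,0,-0.9],[0,0,0]],
  [[0,0,-1],[0,0,0]],
], gripper=1)

```text
t: 12.52
ee_pos: [600.2, 172.3, 179.9]
orientation: [-2.66, 1.664, -0.006]
ft_force: [0.4, 0.6, -0.2]
width: 87.8
```

```bash
python3 - <<'E'
from h import *
o=ctrl.get_obs();print(o['t'],o['ee_pos'],o['ft_force'],o['width'],o['qpos'])
d=img('wrist','w10.png');img('side','s10.png')
for r in ctrl.pinpoint('wrist','support_c'): print(r['p'],r['location'])
go([636,-155,190])
E
```

```text
12.525 [600.202 172.267 179.872] [ 0.448  0.585 -0.163] 87.8357428371545 [0.26  0.469 1.667 0.    1.    1.378]
0.73 [602.2, 169.9, 26.6]
shift [ 2.069  0.728 -0.092] turn [-0.001 -0.     0.   ] yaw now -64.06
```

View pics/w10.png

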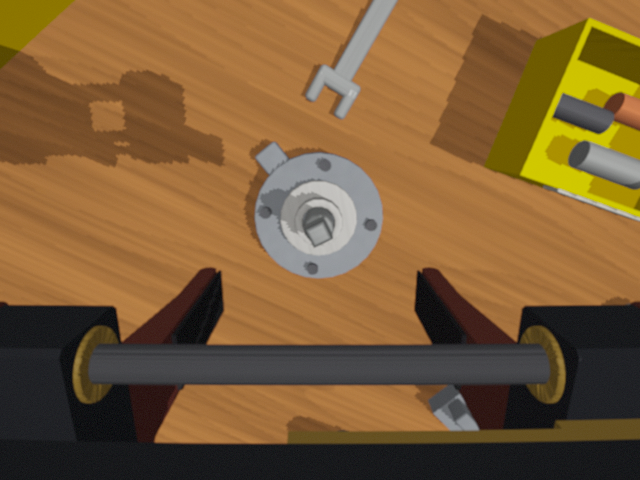

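Emit:
move_arm([
  [[1,0.36,0],[0,0,0]],
  [[1,0.36,0],[0,0,0]],
  [[1,0.36,0],[0,0,0]],
  [[1,0.36,0],[0,0,0]],
  [[1,0.36,0],[0,0,0]],
])

```text
t: 13.3
ee_pos: [614.7, 13.8, 174.3]
orientation: [2.662, -1.666, -0.004]
ft_force: [0.2, 0.2, -0.2]
width: 87.8
```

Emit:
move_arm([
  [[1,0.36,0.1],[0,0,0]],
  [[1,0.36,0.1],[0,0,0]],
  [[1,0.36,0.1],[0,0,0]],
  [[1,0.36,0.1],[0,0,0]],
  [[1,0.36,0.1],[0,0,0]],
])

```text
t: 13.92
ee_pos: [632.4, -143.5, 160.4]
orientation: [-2.664, 1.664, 0.002]
ft_force: [-0.4, 0.0, -0.3]
width: 87.7
```

```bash
python3 - <<'E'
from h import *
o=ctrl.get_obs();print(o['t'],o['ee_pos'],o['ft_force'],o['width'],o['qpos'])
d=img('wrist','w11.png')
for r in ctrl.regions_of('wrist','sleeve_c'): 
    v,u=np.nonzero(r['mask']);print(r['p'],u.mean(),v.mean(),*fit(d,r['mask'],SLV,0,(636,-155)))
print(tool()[:3,3]);go([636,-155,50])
E
```

```text
13.925 [ 632.42  -143.454  160.374] [-0.386  0.025 -0.296] 87.67334591655255 [-0.242  0.528  1.617  0.     0.997  0.875]
0.85 333.56686930091183 220.2401215805471 [ 637.18  -154.232] 1.023918899530266
0.77 245.91938707528314 275.4077281812125 [ 560.288 -108.65 ] 1.0280668931559926
[ 632.621 -143.243  160.783]
shift [0.081 0.014 0.739] turn [0.    0.001 0.   ] yaw now -63.94
```

View pics/w11.png

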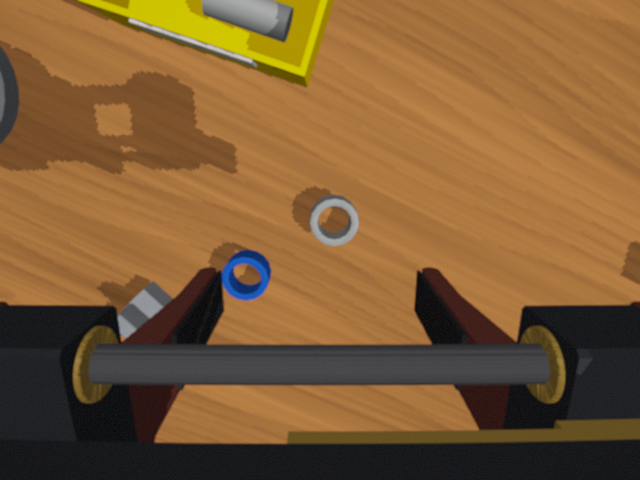

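```bash
python3 - <<'E'
from h import *
go([637,-154.3,40])
E
```

```text
shift [0.08  0.006 0.805] turn [0.    0.001 0.   ] yaw now -63.94
```

Emit:
move_arm([
  [[0.08,0.006,0.3],[0,0,0]],
  [[0.08,0.006,0.6],[0,0,0]],
  [[0.08,0.006,0.8],[0,0,0]],
  [[0.08,0.006,0.8],[0,0,0]],
  [[0.08,0.006,0.8],[0,0,0]],
])

```text
t: 14.65
ee_pos: [638.1, -155.7, 42.2]
orientation: [-2.664, 1.664, -0.002]
ft_force: [-0.4, 0.4, 0.5]
width: 87.4
```

```bash
python3 - <<'E'
from h import *
o=ctrl.get_obs();print(o['t'],o['ee_pos'])
d=img('wrist','w12.png')
for r in ctrl.regions_of('wrist','sleeve_c'): 
    v,u=np.nonzero(r['mask']);print(r['p'],u.mean(),v.mean(),*fit(d,r['mask'],SLV,0,(636,-155)))
go([637,-154.3,5])
E
```

```text
14.65 [ 638.069 -155.721   42.166]
0.71 315.90738758029977 270.28345824411133 [ 637.177 -154.33 ] 1.0343384616708344
shift [-0.016  0.004  0.252] turn [-0.002 -0.002  0.   ] yaw now -64.02
```

View pics/w12.png

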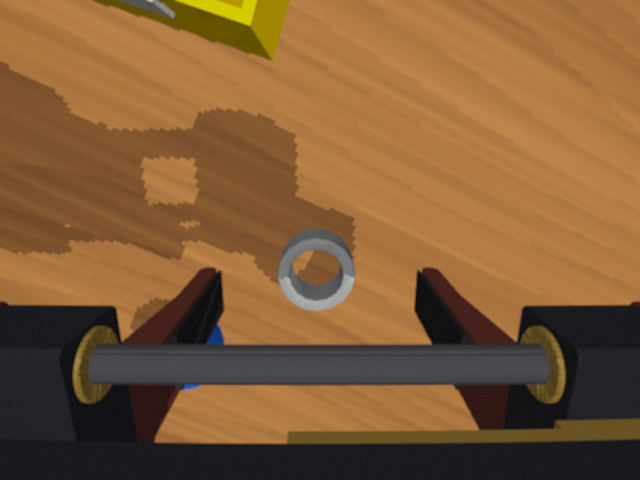

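Emit:
move_arm([
  [[-0.013,0.004,0.15],[0,0,0]],
  [[-0.013,0.004,0.24],[0,0,0]],
  [[-0.013,0.004,0.245],[0,0,0]],
  [[-0.013,0.004,0.245],[0,0,0]],
  [[-0.013,0.004,0.245],[0,0,0]],
])

```text
t: 15.38
ee_pos: [636.3, -155.1, 4.9]
orientation: [-2.663, 1.666, -0.002]
ft_force: [-0.1, 0.2, -0.7]
width: 87.9
```

Emit:
move_arm([
  [[0,0,0],[0,0,0]],
  [[0,0,0],[0,0,0]],
  [[0,0,0],[0,0,0]],
  [[0,0,0],[0,0,0]],
  [[0,0,0],[0,0,0]],
], gripper=0.2)

```text
t: 16.0
ee_pos: [635.7, -154.9, 4.1]
orientation: [2.663, -1.666, -0.0]
ft_force: [-0.3, 0.0, -0.3]
width: 41.3
```

Emit:
move_arm([
  [[0,0,0],[0,0,0]],
  [[0,0,0],[0,0,0]],
  [[0,0,-0.15],[0,0,0]],
  [[0,0,-0.4],[0,0,0]],
  [[0,0,-0.7],[0,0,0]],
], gripper=0.2)

```text
t: 16.62
ee_pos: [635.3, -154.7, 110.9]
orientation: [2.663, -1.666, -0.001]
ft_force: [0.7, 0.2, -1.1]
width: 39.3
```

```bash
python3 - <<'E'
from h import *
o=ctrl.get_obs();print(o['t'],o['ee_pos'],o['ft_force'],o['width'],o['qpos'])
d=img('wrist','w13.png')
go([553,150,150])
E
```

```text
16.625 [ 635.27  -154.748  110.897] [ 0.735  0.239 -1.12 ] 39.30103706924683 [-0.257  0.598  1.629  0.     0.915  0.861]
shift [-2.083 -0.377 -0.224] turn [-0.006 -0.005  0.   ] yaw now -64.06
```

View pics/w13.png

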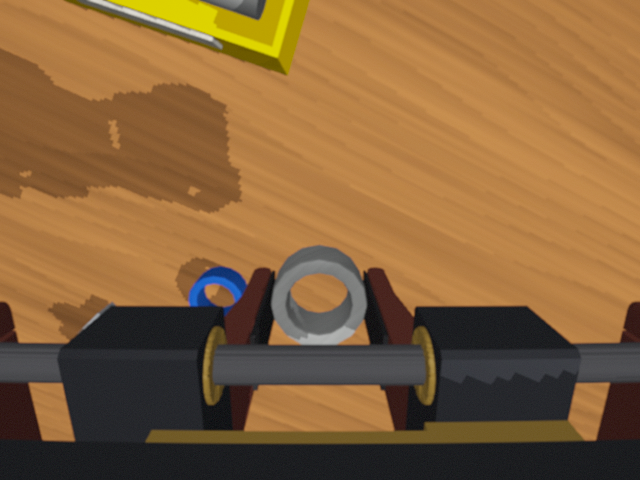

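Emit:
move_arm([
  [[-1,-0.19,-0.3],[0,0,0]],
  [[-1,-0.19,-0.3],[0,0,0]],
  [[-1,-0.19,-0.3],[0,0,0]],
  [[-1,-0.19,-0.3],[0,0,0]],
  [[-1,-0.19,-0.3],[0,0,0]],
])

```text
t: 17.3
ee_pos: [596.1, -7.9, 154.8]
orientation: [-2.663, 1.666, -0.002]
ft_force: [-0.5, 0.6, -1.6]
width: 39.1
```

Emit:
move_arm([
  [[-1,-0.19,-0.2],[0,0,0]],
  [[-1,-0.19,-0.2],[0,0,0]],
  [[-1,-0.19,-0.2],[0,0,0]],
  [[-1,-0.19,-0.2],[0,0,0]],
  [[-1,-0.19,-0.2],[0,0,0]],
])

```text
t: 17.92
ee_pos: [556.1, 138.5, 183.7]
orientation: [2.662, -1.667, -0.0]
ft_force: [-0.4, -0.2, -1.2]
width: 39.7
```

```bash
python3 - <<'E'
from h import *
T=tool();print(T[:3,3])
d=img('wrist','w14.png');im=d['pixels'];s=5
def ov(x0,y0,w,h,items,f):
    c=np.ascontiguousarray(cv2.resize(im[y0:y0+h,x0:x0+w,::-1],None,fx=s,fy=s,interpolation=cv2.INTER_CUBIC))
    for P,col in items:
        q=((proj(d,P)-[x0,y0]+.5)*s).astype(np.int32);cv2.polylines(c,[q],True,col,1,cv2.LINE_AA)
    cv2.imwrite('pics/'+f,c)
P=lambda C,dy:((C+[0,dy,0])@T[:3,:3].T+T[:3,3])
zt=-(22-4.2)
ov(245,235,150,115,[(P(circ(13.5,zt),-1),(0,0,255)),(P(circ(20,zt),-1),(0,255,0))],'c14b.png')
H=np.array([598.4,172.4,0])
u,v=proj(d,H+[0,0,60])[0].astype(int);print(u,v)
ov(u-75,max(0,v-60),150,115,[(circ(56,16)+H,(0,0,255)),(circ(20,36)+H,(0,255,0)),(circ(7,72)+H,(255,0,0)),(circ(11.3,70)+H,(255,255,0))],'c14a.png')
print(u-75,max(0,v-60))
E
```

```text
[556.065 138.467 183.723]
302 155
227 95
```

View pics/c14a.png

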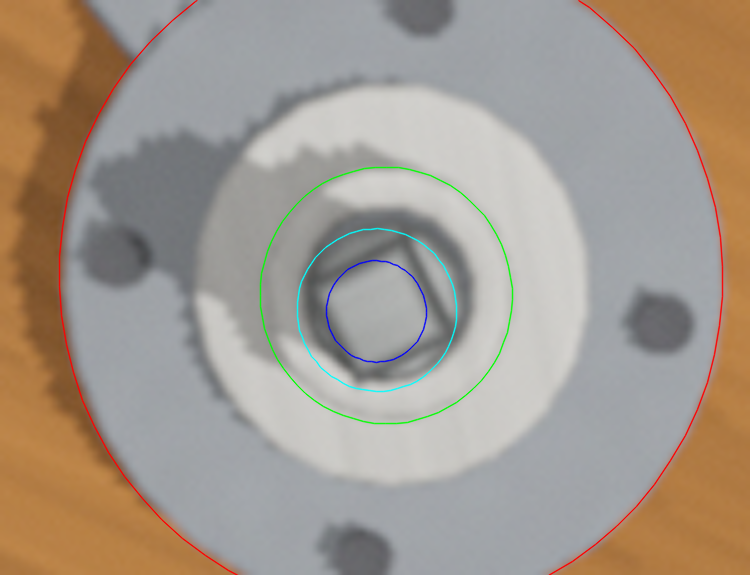

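View pics/c14b.png

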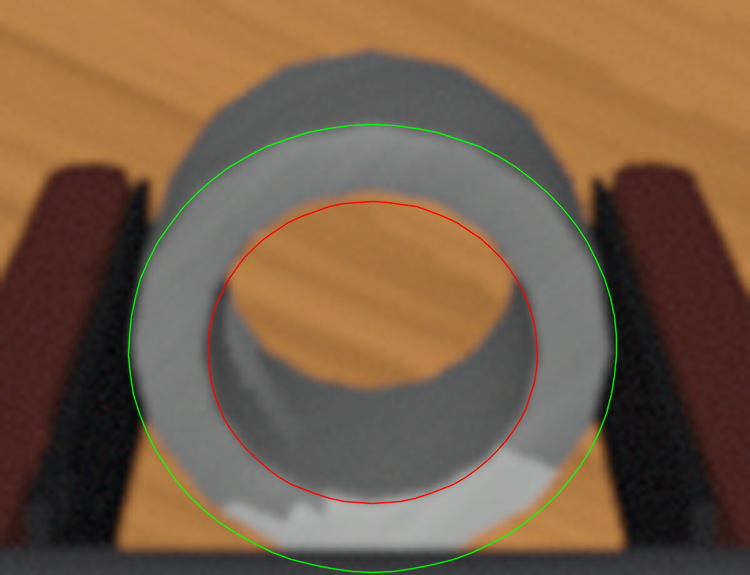

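```bash
python3 - <<'E'
from h import *
d=img('wrist')
X=ray(d,np.array([[405,240],[447,325],[360,378]])/5-.5+[227,95],70)
for a,b in((0,1),(1,2)): v=X[b]-X[a];print(np.linalg.norm(v),np.degrees(np.arctan2(v[1],v[0]))%90)
print((X[0]+X[2])/2,tool()[:3,3])
go([597.4,171.7,95])
E
```

```text
13.136062183003489 52.37182062614569
14.48430135924094 56.80744702468232
[598.871 171.587  70.   ] [556.027 138.22  183.647]
shift [-0.081 -0.346  0.591] turn [ 0.001 -0.    -0.   ] yaw now -64.17
```

Emit:
move_arm([
  [[-0.08,-0.346,0.2],[0,0,0]],
  [[-0.08,-0.346,0.4],[0,0,0]],
  [[-0.08,-0.346,0.59],[0,0,0]],
  [[-0.08,-0.346,0.59],[0,0,0]],
  [[-0.08,-0.346,0.59],[0,0,0]],
])

```text
t: 18.65
ee_pos: [597.9, 172.7, 96.3]
orientation: [-2.662, 1.667, -0.001]
ft_force: [-1.0, -0.1, 0.1]
width: 39.3
```

```bash
python3 - <<'E'
from h import *
o=ctrl.get_obs();print(o['ee_pos']);ctrl.get_image('wrist');go([597.4,171.7,75])
E
```

```text
[597.865 172.655  96.331]
shift [0.005 0.009 0.146] turn [-0.002 -0.     0.   ] yaw now -64.11
```

Emit:
move_arm([
  [[0.005,0.007,0.04],[0,0,0]],
  [[0.005,0.007,0.08],[0,0,0]],
  [[0.005,0.007,0.12],[0,0,0]],
  [[0.005,0.007,0.16],[0,0,0]],
  [[0.005,0.007,0.18],[0,0,0]],
])

```text
t: 19.32
ee_pos: [596.2, 172.2, 68.0]
orientation: [2.663, -1.666, -0.001]
ft_force: [0.2, 0.2, -0.6]
width: 39.4
```

```bash
python3 - <<'E'
from h import *
o=ctrl.get_obs();print(o['ee_pos'],o['ft_force'])
d=img('wrist');T=tool()
go([597.4,171.7,42])
im=d['pixels'];s=5;x0,y0=245,235
c=np.ascontiguousarray(cv2.resize(im[y0:y0+115,x0:x0+150,::-1],None,fx=s,fy=s,interpolation=cv2.INTER_CUBIC))
P=lambda C,dy:((C+[0,dy,0])@T[:3,:3].T+T[:3,3])
H=[598.6,172.1,0]
for Q,col in[(P(circ(13.5,4.2),-1.3),(0,0,255)),(circ(12,53)+H,(0,255,0))]:
        q=((proj(d,Q)-[x0,y0]+.5)*s).astype(np.int32);cv2.polylines(c,[q],True,col,1,cv2.LINE_AA)
cv2.imwrite('pics/c15.png',c)
E
```

```text
[596.224 172.174  67.977] [ 0.204  0.25  -0.57 ]
shift [ 0.006 -0.006  0.172] turn [0.001 0.    0.   ] yaw now -64.05
```

View pics/c15.png

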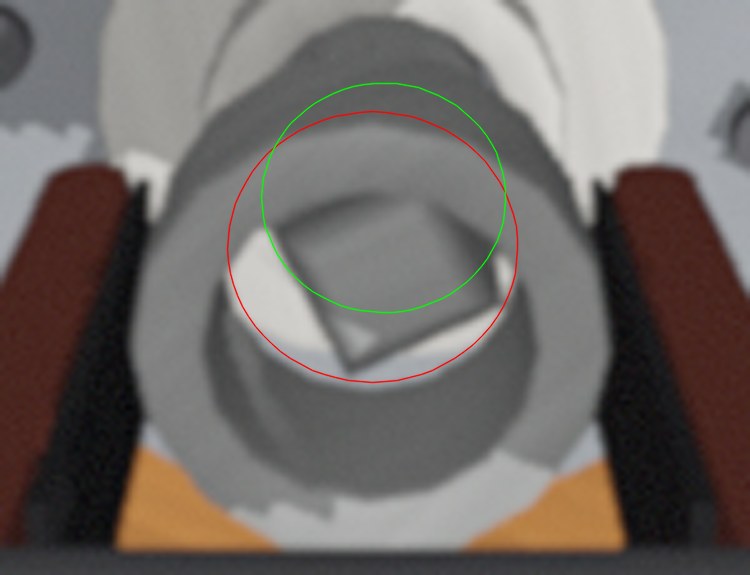

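Emit:
move_arm([
  [[0.008,-0.005,0],[0,0,0]],
  [[0.008,-0.005,0.02],[0,0,0]],
  [[0.008,-0.005,0.06],[0,0,0]],
  [[0.008,-0.005,0.1],[0,0,0]],
  [[0.008,-0.005,0.13],[0,0,0]],
])

```text
t: 20.0
ee_pos: [597.4, 171.4, 48.5]
orientation: [2.663, -1.666, -0.001]
ft_force: [-0.9, 0.7, -1.5]
width: 39.2
```

```bash
python3 - <<'E'
from h import *
o=ctrl.get_obs();print(o['ee_pos'],o['ft_force'],o['moment'])
d=img('wrist')
go([597.4,171.7,41])
im=d['pixels'];s=5;x0,y0=245,235
c=np.ascontiguousarray(cv2.resize(im[y0:y0+115,x0:x0+150,::-1],None,fx=s,fy=s,interpolation=cv2.INTER_CUBIC))
cv2.imwrite('pics/c16.png',c)
E
```

```text
[597.444 171.363  48.509] [-0.906  0.718 -1.509] [ 0.009 -0.026  0.022]
shift [-0.002 -0.003  0.047] turn [0.001 0.    0.   ] yaw now -64.06
```

View pics/c16.png

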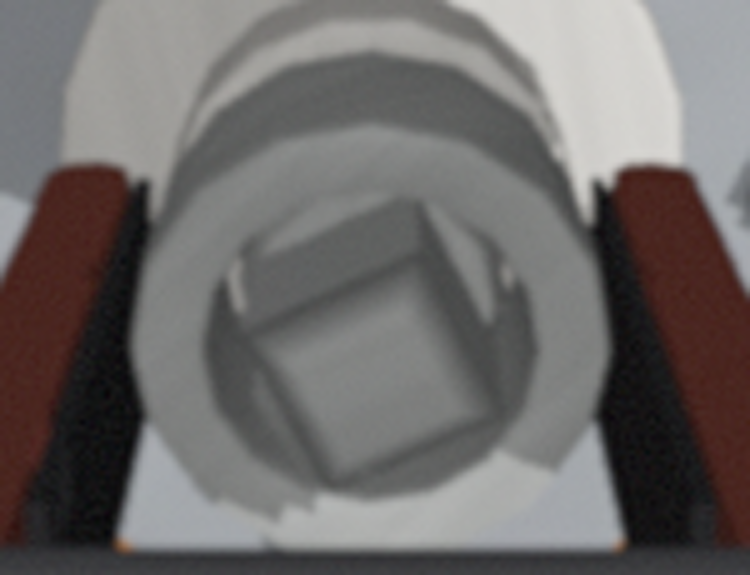

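Well centred and no contact force. I'll lower it the last 7 mm and release.

Emit:
move_arm([
  [[0,-0.003,0.02],[0,0,0]],
  [[0,-0.003,0.04],[0,0,0]],
  [[0,-0.003,0.048],[0,0,0]],
  [[0,-0.003,0.048],[0,0,0]],
  [[0,-0.003,0.048],[0,0,0]],
])

```text
t: 20.68
ee_pos: [598.2, 171.6, 42.0]
orientation: [-2.663, 1.666, -0.0]
ft_force: [-1.0, 0.6, -0.4]
width: 39.5
```

Emit:
move_arm([
  [[0,0,0],[0,0,0]],
  [[0,0,0],[0,0,0]],
  [[0,0,0],[0,0,0]],
  [[0,0,0],[0,0,0]],
  [[0,0,0],[0,0,0]],
], gripper=1)

```text
t: 21.3
ee_pos: [598.1, 171.6, 41.9]
orientation: [-2.663, 1.666, 0.0]
ft_force: [-0.7, 1.4, 0.1]
width: 85.5
```

Emit:
move_arm([
  [[0,0,-0.1],[0,0,0]],
  [[0,0,-0.3],[0,0,0]],
  [[0,0,-0.6],[0,0,0]],
  [[0,0,-0.9],[0,0,0]],
  [[0,0,-1],[0,0,0]],
], gripper=1)

```text
t: 21.92
ee_pos: [599.8, 172.1, 196.0]
orientation: [-2.66, 1.664, -0.006]
ft_force: [0.1, -0.1, 0.5]
width: 88.2
```

```bash
python3 - <<'E'
from h import *
o=ctrl.get_obs();print(o['t'],o['ee_pos'],o['ft_force'],o['width'],o['qpos'])
d=img('wrist','w17.png')
for n in['support_c','sleeve_c','cap_c']:
  for r in ctrl.pinpoint('wrist',n): print(n,r['p'],r['location'])
u,v=proj(d,[598.6,172.1,60])[0].astype(int);x0,y0=u-60,v-50
c=cv2.resize(d['pixels'][y0:y0+100,x0:x0+120,::-1],None,fx=6,fy=6,interpolation=cv2.INTER_CUBIC)
H=[598.6,172.1,0]
for Q,col in[(circ(20,58)+H,(0,0,255)),(circ(11.3,70)+H,(255,255,0))]:
        q=((proj(d,Q)-[x0,y0]+.5)*6).astype(np.int32);cv2.polylines(c,[q],True,col,1,cv2.LINE_AA)
print(x0,y0)
cv2.imwrite('pics/c17.png',c)
go([482,-46,190]);np.savez('w17.npz',R=d['R'],t=d['t'])
E
```

```text
21.925 [599.751 172.066 195.958] [ 0.146 -0.097  0.481] 88.22347432129145 [0.26  0.449 1.657 0.    1.03  1.378]
sleeve_c 0.97 [596.9, 173.5, 46.0]
cap_c 0.78 [481.2, -48.9, 24.8]
258 174
shift [0.967 1.326 0.008] turn [0.001 0.    0.   ] yaw now -64.05
```

View pics/c17.png

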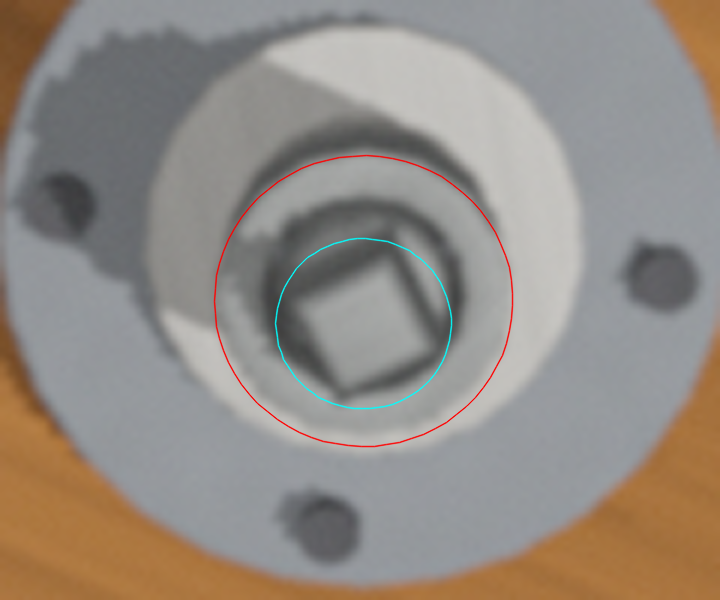

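```bash
python3 - <<'E'
from h import *
d=img('wrist')
px=np.array([[297,305],[390,258],[432,345],[342,388]])/6-.5+[258,174]
X=ray(d,px,71);print(X.mean(0))
for i in range(4):
    v=X[(i+1)%4]-X[i];print(np.linalg.norm(v),np.degrees(np.arctan2(v[1],v[0]))%90)
E
```

```text
[596.812 171.676  71.   ]
13.178403038106175 53.32236004307543
12.466864331205521 51.33429766162578
12.731942793116678 52.310145193992184
12.234453702690692 53.39708280638786
```

Emit:
move_arm([
  [[0.48,0.65,0],[0,0,0]],
  [[0.48,0.65,0],[0,0,0]],
  [[0.48,0.65,0],[0,0,0]],
  [[0.48,0.65,0],[0,0,0]],
  [[0.48,0.65,0],[0,0,0]],
])

```text
t: 22.8
ee_pos: [542.5, 65.1, 191.4]
orientation: [2.664, -1.665, -0.001]
ft_force: [0.8, -0.1, -0.1]
width: 87.8
```

Emit:
move_arm([
  [[0.48,0.65,0.1],[0,0,0]],
  [[0.48,0.65,0.1],[0,0,0]],
  [[0.48,0.65,0.1],[0,0,0]],
  [[0.48,0.65,0.1],[0,0,0]],
  [[0.48,0.65,0.1],[0,0,0]],
])

```text
t: 23.42
ee_pos: [486.9, -42.0, 177.1]
orientation: [-2.664, 1.663, -0.001]
ft_force: [0.9, -0.1, -0.2]
width: 88.0
```

```bash
python3 - <<'E'
from h import *
o=ctrl.get_obs();print(o['t'],o['ee_pos'],o['ft_force'],o['width'],o['qpos'])
d=img('wrist','w18.png')
for r in ctrl.pinpoint('wrist','cap_c'): print(r['p'],r['location'])
for r in ctrl.regions_of('wrist','cap_c'): print(r['p'],r['mask'].sum())
u,v=proj(d,[482,-46,20])[0].astype(int);x0,y0=u-60,v-50
c=cv2.resize(d['pixels'][y0:y0+100,x0:x0+120,::-1],None,fx=6,fy=6,interpolation=cv2.INTER_CUBIC)
print(x0,y0)
cv2.imwrite('pics/c18.png',c)
E
```

```text
23.425 [486.909 -42.008 177.105] [ 0.866 -0.093 -0.238] 87.95955762181312 [-0.111  0.289  1.963  0.     0.889  1.005]
0.72 [483.7, -47.8, 27.0]
0.96 3059
260 173
```

View pics/c18.png

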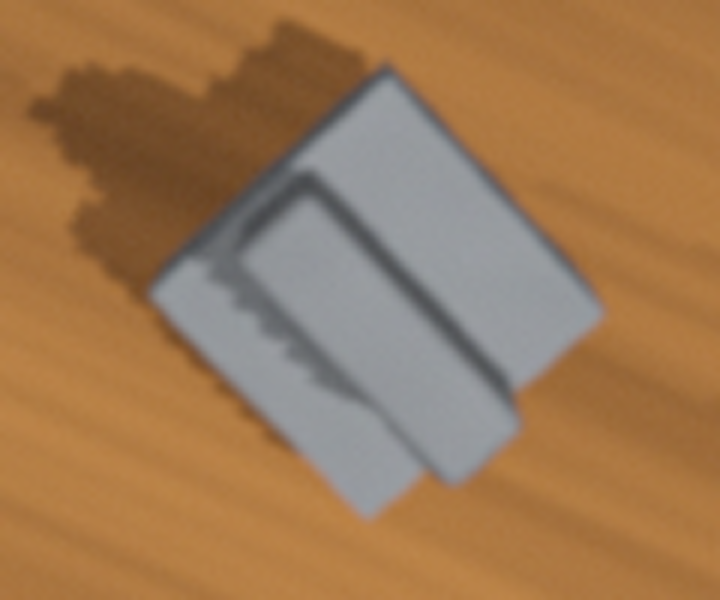

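```bash
cat >> h.py <<'E'
def capfit(d,px,x0):
    M=np.array([[22,-7,44],[22,7,44],[-22,7,44],[-22,-7,44],[23,-23,20],[23,23,20],[-23,23,20],[-23,-23,20]],float)
    best=None
    def W(q):
        c,s=np.cos(q[2]),np.sin(q[2]);return M@np.array([[c,s,0],[-s,c,0],[0,0,1]])+[q[0],q[1],0]
    for y in np.arange(0,np.pi,.5):
        f=lambda q:np.array([np.min(np.linalg.norm(proj(d,W(q))[a:b]-p,axis=1)) for p,(a,b) in px])
        s=least_squares(f,[*x0,y],x_scale=[1,1,.05],diff_step=1e-4,loss='soft_l1')
        if best is None or s.cost<best[0]: best=(s.cost,s.x,f(s.x))
    return best,W(best[1])
E
python3 - <<'E'
from h import *
d=img('wrist');print(tool()[:3,3])
P=np.array([[312,188],[520,425],[452,490],[237,257],[603,313],[368,518],[152,292]])/6-.5+[260,173]
px=[(p,(0,4) if i<4 else (4,8)) for i,p in enumerate(P)]
(b,q,f),W=capfit(d,px,(483,-47));print(b,q[:2],np.degrees(q[2]),f)
# direct rib direction
X=ray(d,P[:4],44);print(X,X.mean(0))
for a,bb in((0,1),(3,2),(0,3),(1,2)): v=X[bb]-X[a];print(np.linalg.norm(v),np.degrees(np.arctan2(v[1],v[0]))%180)
E
```

```text
[486.202 -42.389 176.958]
2.352617084498406 [483.242 -47.463] 67.99696500982766 [0.615 1.785 0.716 1.192 0.755 0.107 0.429]
[[497.896 -30.162  44.   ]
 [481.198 -69.072  44.   ]
 [469.067 -65.     44.   ]
 [485.328 -25.318  44.   ]] [483.372 -47.388  44.   ]
42.34176739505723 66.77317547758327
42.884140490204594 67.71737125221523
13.469618947127007 158.92253754440247
12.795946809995533 161.4428174434228
```

```bash
python3 - <<'E'
from h import *
go([483.3,-47.4,75],np.radians(-22.4));print(ctrl.get_obs()['ee_pos'])
E
```

```text
shift [0.021 0.032 0.68 ] turn [-0.    -0.    -0.693] yaw now -63.97
[486.202 -42.389 176.958]
```

Emit:
move_arm([
  [[0.02,0.032,0.15],[0,0,-0.17]],
  [[0.02,0.032,0.35],[0,0,-0.34]],
  [[0.02,0.032,0.55],[0,0,-0.51]],
  [[0.02,0.032,0.68],[0,0,-0.68]],
  [[0.02,0.032,0.68],[0,0,-0.693]],
])

```text
t: 24.25
ee_pos: [481.9, -47.5, 73.8]
orientation: [3.081, -0.613, -0.005]
ft_force: [0.0, 0.3, -0.3]
width: 87.8
```

```bash
python3 - <<'E'
from h import *
o=ctrl.get_obs();print(o['t'],o['ee_pos'],o['ft_force'],o['width'],o['qpos'])
d=img('wrist','w19.png');np.savez('w19.npz',R=d['R'],t=d['t'])
T=tool();u,v=proj(d,[483,-47,20])[0].astype(int);x0,y0=u-75,v-55
c=cv2.resize(d['pixels'][y0:y0+115,x0:x0+150,::-1],None,fx=5,fy=5,interpolation=cv2.INTER_CUBIC)
print(x0,y0)
cv2.imwrite('pics/c19.png',c)
go([483.3,-47.4,75],np.radians(-22.4))
E
```

```text
24.25 [481.886 -47.511  73.778] [ 0.037  0.261 -0.261] 87.83272538027529 [-0.123  0.465  2.025  0.     0.655  0.27 ]
245 197
shift [ 0.004 -0.003 -0.002] turn [ 0.     0.001 -0.003] yaw now -22.58
```

View pics/c19.png

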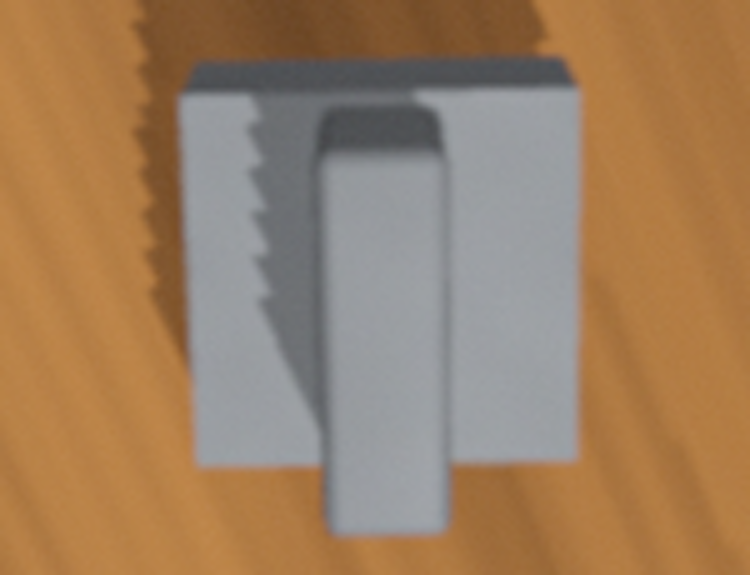

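```bash
python3 - <<'E'
from h import *
d=img('wrist');T=tool()
P=np.array([[318,152],[445,150],[449,535],[328,535],[182,94],[579,88],[577,463],[198,466]])/5-.5+[245,197]
px=[(p,(0,4) if i<4 else (4,8)) for i,p in enumerate(P)]
(b,q,f),W=capfit(d,px,(483,-47));print(b,q[:2],np.degrees(q[2]),f)
go([q[0],q[1],23],q[2]-np.pi/2)
print((np.linalg.inv(T)@np.array([q[0],q[1],22,1])))
E
```

```text
2.218840199624036 [484.127 -47.541] 248.40447874387624 [0.834 0.946 0.974 1.399 0.16  0.199 0.903 0.302]
shift [ 0.005 -0.004  0.349] turn [-0.    -0.    -0.017] yaw now -22.63
[ 0.812 -0.587 53.288  1.   ]
```

Emit:
move_arm([
  [[0.005,-0.004,0.15],[0,0,-0.015]],
  [[0.005,-0.004,0.27],[0,0,-0.015]],
  [[0.005,-0.004,0.347],[0,0,-0.015]],
  [[0.005,-0.004,0.347],[0,0,-0.015]],
  [[0.005,-0.004,0.347],[0,0,-0.015]],
])

```text
t: 24.98
ee_pos: [484.2, -47.7, 23.5]
orientation: [-3.086, 0.589, -0.002]
ft_force: [-0.1, -0.6, -0.1]
width: 87.8
```

Emit:
move_arm([
  [[0,0,0],[0,0,0]],
  [[0,0,0],[0,0,0]],
  [[0,0,0],[0,0,0]],
  [[0,0,0],[0,0,0]],
  [[0,0,0],[0,0,0]],
], gripper=0)

```text
t: 25.6
ee_pos: [483.7, -47.7, 22.9]
orientation: [-3.086, 0.588, -0.0]
ft_force: [0.8, -0.3, 0.5]
width: 41.2
```

Emit:
move_arm([
  [[0,0,0],[0,0,0]],
  [[0,0,0],[0,0,0]],
  [[0,0,0],[0,0,0]],
  [[0,0,0],[0,0,0]],
  [[0,0,0],[0,0,0]],
], gripper=0)

```text
t: 26.22
ee_pos: [483.6, -47.7, 22.9]
orientation: [-3.086, 0.588, 0.0]
ft_force: [0.5, 1.1, -0.4]
width: 13.5
```

```bash
python3 - <<'E'
from h import *
o=ctrl.get_obs();print(o['t'],o['ee_pos'],o['ft_force'],o['width'],o['qpos'])
d=img('wrist','w20.png');go([484,-47,23])
c=cv2.resize(d['pixels'][220:350,245:395,::-1],None,fx=4.5,fy=4.5,interpolation=cv2.INTER_CUBIC)
cv2.imwrite('pics/c20.png',c)
E
```

```text
26.225 [483.601 -47.675  22.851] [ 0.465  1.13  -0.399] 13.53252117959477 [-0.123  0.566  2.033  0.     0.543  0.254]
shift [ 0.001 -0.005 -0.001] turn [0. 0. 0.] yaw now -21.58
```

View pics/c20.png

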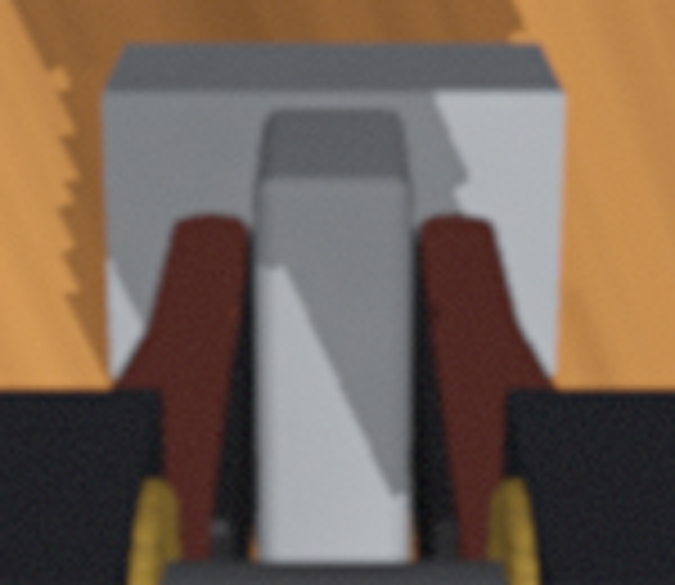

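```bash
python3 - <<'E'
from h import *
d=img('wrist');T=tool()
P=np.array([[105,90],[562,90]])/4.5-.5+[245,220]
X=ray(d,P,20);print((np.c_[X,[1,1]]@np.linalg.inv(T).T))
P=np.array([[258,175],[410,175]])/4.5-.5+[245,220]
X=ray(d,P,44);print((np.c_[X,[1,1]]@np.linalg.inv(T).T))
E
```

```text
[[-22.797 -23.477   2.856   1.   ]
 [ 22.585 -23.48    2.847   1.   ]]
[[ -6.591 -22.648 -21.147   1.   ]
 [  6.474 -22.649 -21.15    1.   ]]
```

Emit:
move_arm([
  [[0,0,-0.15],[0,0,0]],
  [[0,0,-0.4],[0,0,0]],
  [[0,0,-0.7],[0,0,0]],
  [[0,0,-0.95],[0,0,0]],
  [[0,0,-0.95],[0,0,0]],
])

```text
t: 26.95
ee_pos: [485.5, -47.9, 167.8]
orientation: [-3.086, 0.588, -0.009]
ft_force: [0.6, -0.3, -1.7]
width: 13.8
```

```bash
python3 - <<'E'
from h import *
o=ctrl.get_obs();print(o['t'],o['ee_pos'],o['ft_force'],o['width'],o['qpos'])
go([557,140,190],np.radians(-37.5))
E
```

```text
26.95 [485.529 -47.944 167.813] [ 0.649 -0.25  -1.729] 13.81793351560936 [-0.123  0.3    1.975 -0.     0.861  0.254]
shift [-0.017 -1.341 -0.146] turn [-0.002 -0.005  0.265] yaw now -21.58
```

Emit:
move_arm([
  [[-0.01,-0.2,-0.15],[0,0,0.13]],
  [[-0.01,-0.45,-0.15],[0,0,0.265]],
  [[-0.01,-0.67,-0.15],[0,0,0.265]],
  [[-0.01,-0.67,-0.15],[0,0,0.265]],
  [[-0.01,-0.67,-0.15],[0,0,0.265]],
])

```text
t: 27.58
ee_pos: [518.1, 45.9, 186.5]
orientation: [2.974, -1.008, -0.004]
ft_force: [-0.6, -0.5, -1.3]
width: 14.0
```

```bash
python3 - <<'E'
from h import *
o=ctrl.get_obs();print(o['t'],o['ee_pos'],o['ft_force'],o['width'],o['qpos'])
y=np.radians(-37.5);yt=np.array([np.sin(y),-np.cos(y)])
t=np.array([598.6,172])+yt*62;print(t)
go([*t,190],y)
E
```

```text
27.575 [518.073  45.943 186.452] [-0.641 -0.473 -1.287] 13.955066738168794 [ 0.066  0.32   1.888 -0.     0.936  0.719]
[560.857 122.812]
shift [-0.085 -0.58  -0.025] turn [0.002 0.002 0.001] yaw now -37.44
```

Emit:
move_arm([
  [[-0.085,-0.3,-0.02],[0,0,0]],
  [[-0.085,-0.58,-0.02],[0,0,0]],
  [[-0.085,-0.58,-0.02],[0,0,0]],
  [[-0.085,-0.58,-0.02],[0,0,0]],
  [[-0.085,-0.58,-0.02],[0,0,0]],
])

```text
t: 28.2
ee_pos: [561.1, 121.8, 190.5]
orientation: [2.974, -1.011, -0.002]
ft_force: [0.9, 0.9, -2.0]
width: 14.0
```

```bash
python3 - <<'E'
from h import *
ctrl.get_image('side')
T=tool();o=ctrl.get_obs();print(o['t'],o['ee_pos'],o['width'])
d=img('wrist','w21.png');H=np.array([598.6,172.1,0])
u,v=proj(d,H+[0,0,60])[0].astype(int);x0,y0=u-70,max(0,v-60)
c=cv2.resize(d['pixels'][y0:y0+115,x0:x0+140,::-1],None,fx=5,fy=5,interpolation=cv2.INTER_CUBIC)
a=np.radians(52.5);sq=lambda h,z:np.array([[h,h,z],[-h,h,z],[-h,-h,z],[h,-h,z]])@np.array([[np.cos(a),np.sin(a),0],[-np.sin(a),np.cos(a),0],[0,0,1]])+H
for Q,col in[(circ(56,16)+H,(0,0,255)),(circ(20,58)+H,(0,255,0)),(sq(8,70),(255,255,0)),(sq(5,72),(255,0,0))]:
        q=((proj(d,Q)-[x0,y0]+.5)*5).astype(np.int32);cv2.polylines(c,[q],True,col,1,cv2.LINE_AA)
print(x0,y0);cv2.imwrite('pics/c21.png',c)
E
```

```text
28.25 [561.331 121.946 190.66 ] 14.188790508028285
247 82
```

View pics/c21.png

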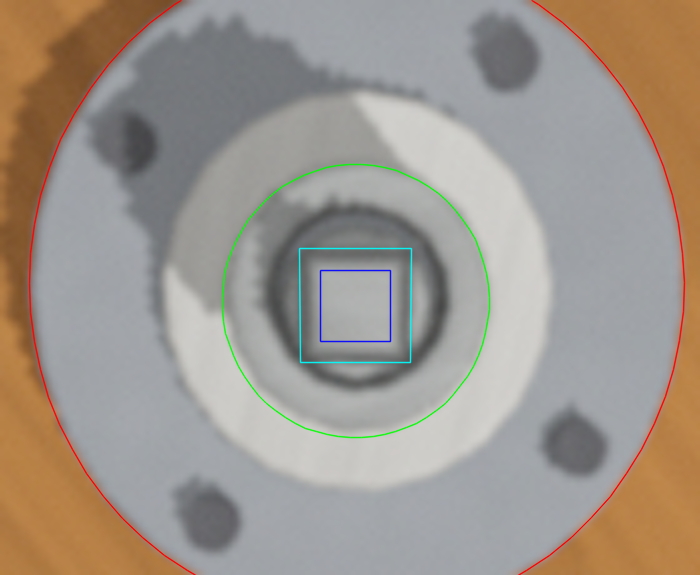

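View pics/w21.png

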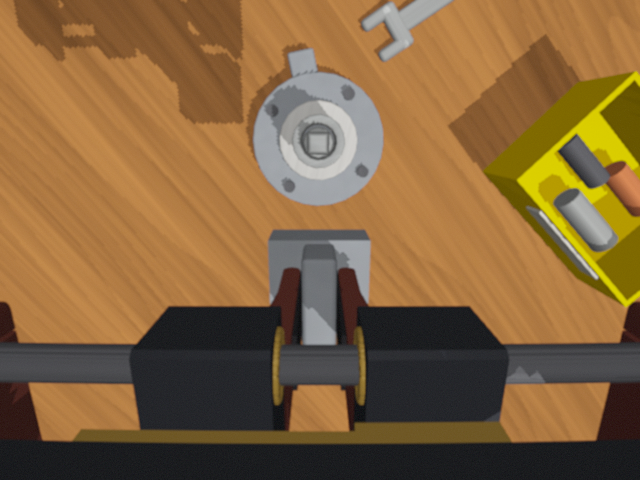

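```bash
python3 - <<'E'
from h import *
go([598.3,171.7,108],np.radians(-37.5))
E
```

```text
shift [-0.007 -0.412  0.552] turn [ 0.     0.    -0.001] yaw now -37.54
```

Emit:
move_arm([
  [[-0.007,-0.2,0.1],[0,0,0]],
  [[-0.007,-0.41,0.3],[0,0,0]],
  [[-0.007,-0.41,0.45],[0,0,0]],
  [[-0.007,-0.41,0.55],[0,0,0]],
  [[-0.007,-0.41,0.55],[0,0,0]],
])

```text
t: 28.92
ee_pos: [597.7, 171.8, 107.4]
orientation: [2.974, -1.01, -0.003]
ft_force: [0.2, 0.1, -1.8]
width: 13.7
```

Emit:
move_arm([
  [[0,0,0],[0,0,0]],
  [[0,0,0],[0,0,0]],
  [[0,0,0],[0,0,0]],
  [[0,0,0],[0,0,0]],
  [[0,0,0],[0,0,0]],
])

```text
t: 29.55
ee_pos: [598.7, 172.5, 108.5]
orientation: [-2.975, 1.009, -0.0]
ft_force: [0.6, 0.0, -1.2]
width: 13.9
```

```bash
python3 - <<'E'
from h import *
for i in range(3):
  o=ctrl.get_obs();print(o['ee_pos'],o['ft_force']);ctrl.get_image('side')
go([598.3,171.7,98],np.radians(-37.5))
for c in('side','scene'):
  d=img(c);u,v=proj(d,[598,172,70])[0].astype(int)
  cv2.imwrite(f'pics/c22{c}.png',cv2.resize(d['pixels'][v-50:v+50,u-60:u+60,::-1],None,fx=5,fy=5,interpolation=cv2.INTER_CUBIC))
E
```

```text
[598.689 172.543 108.511] [ 0.622  0.043 -1.153]
[598.647 172.583 108.432] [ 0.261  0.058 -1.338]
[598.63  172.571 108.393] [-0.132  0.182 -1.813]
shift [0.002 0.006 0.069] turn [0. 0. 0.] yaw now -37.48
```

View pics/c22side.png

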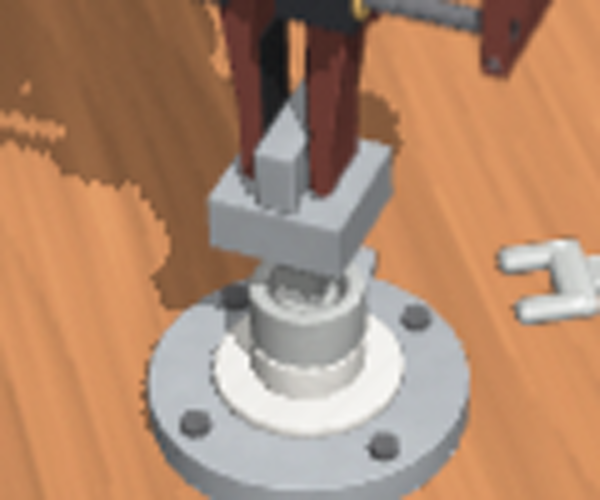

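View pics/c22scene.png

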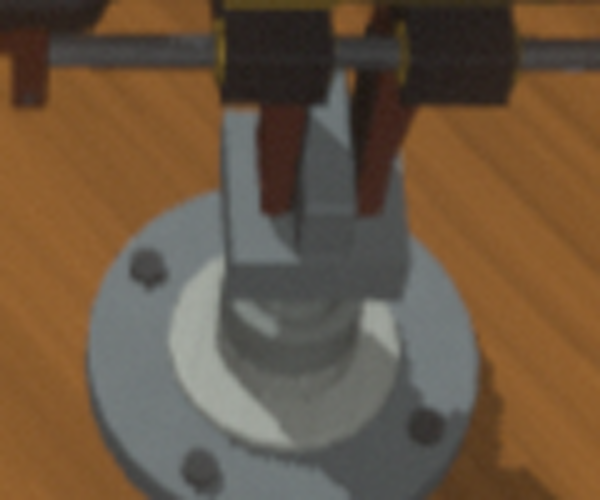

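Emit:
move_arm([
  [[0.002,0.005,0.03],[0,0,0]],
  [[0.002,0.005,0.06],[0,0,0]],
  [[0.002,0.005,0.08],[0,0,0]],
  [[0.002,0.005,0.09],[0,0,0]],
  [[0.002,0.005,0.1],[0,0,0]],
])

```text
t: 30.42
ee_pos: [598.4, 171.8, 93.3]
orientation: [2.975, -1.009, -0.0]
ft_force: [-0.1, -0.0, -1.8]
width: 13.8
```

```bash
python3 - <<'E'
from h import *
for i in range(3):
  o=ctrl.get_obs();print(o['ee_pos'],o['ft_force'],o['moment']);ctrl.get_image('side')
go([598.3,171.7,81],np.radians(-37.5))
E
```

```text
[598.449 171.766  93.25 ] [-0.051 -0.03  -1.762] [-0.002  0.005  0.005]
[598.366 171.754  93.103] [-0.432  0.068 -2.505] [-0.007 -0.041 -0.011]
[598.375 171.79   93.254] [ 0.297  0.039 -1.361] [ 0.038 -0.01  -0.041]
shift [-0.001  0.001  0.082] turn [-0.  0.  0.] yaw now -37.48
```

Emit:
move_arm([
  [[0,0,0.005],[0,0,0]],
  [[0,0,0.01],[0,0,0]],
  [[0,0,0.015],[0,0,0]],
  [[0,0,0.02],[0,0,0]],
  [[0,0,0.025],[0,0,0]],
])

```text
t: 31.2
ee_pos: [598.4, 171.8, 89.5]
orientation: [2.975, -1.009, -0.0]
ft_force: [0.0, -0.3, -1.6]
width: 13.7
```

```bash
python3 - <<'E'
from h import *
for i in range(2):
  o=ctrl.get_obs();print(o['ee_pos'],o['ft_force'],o['moment']);ctrl.get_image('side')
E
```

```text
[598.41  171.759  89.545] [ 0.03  -0.274 -1.623] [-0.023 -0.001 -0.007]
[598.344 171.76   89.459] [-0.003 -0.111 -1.909] [-0.062 -0.006  0.019]
```

The underside is at about 66.7 mm, already below the 71 mm ride height, and there is no contact force. I'll keep lowering.

Emit:
move_arm([
  [[0,0,0.01],[0,0,0]],
  [[0,0,0.02],[0,0,0]],
  [[0,0,0.03],[0,0,0]],
  [[0,0,0.04],[0,0,0]],
  [[0,0,0.045],[0,0,0]],
])

```text
t: 31.92
ee_pos: [598.4, 171.8, 82.7]
orientation: [2.975, -1.009, -0.0]
ft_force: [0.4, -0.5, -0.7]
width: 13.7
```

```bash
python3 - <<'E'
from h import *
for i in range(3):
  o=ctrl.get_obs();print(o['ee_pos'],o['ft_force'],o['moment'],o['width']);ctrl.get_image('side')
E
```

```text
[598.369 171.775  82.729] [ 0.369 -0.483 -0.682] [ 0.006 -0.003 -0.011] 13.741346655939209
[598.334 171.771  82.686] [ 0.295  0.349 -2.219] [-0.006  0.018 -0.027] 13.763099883123973
[598.382 171.778  82.758] [ 0.536  0.581 -1.338] [ 0.038  0.012 -0.   ] 13.868984515622824
```

Emit:
move_arm([
  [[0,0,0.004],[0,0,0]],
  [[0,0,0.007],[0,0,0]],
  [[0,0,0.01],[0,0,0]],
  [[0,0,0.01],[0,0,0]],
  [[0,0,0.01],[0,0,0]],
])

```text
t: 32.7
ee_pos: [598.4, 171.8, 81.4]
orientation: [2.975, -1.009, -0.0]
ft_force: [0.6, 0.0, -1.7]
width: 13.9
```

Emit:
move_arm([
  [[0,0,0],[0,0,0]],
  [[0,0,0],[0,0,0]],
  [[0,0,0],[0,0,0]],
  [[0,0,0],[0,0,0]],
  [[0,0,0],[0,0,0]],
], gripper=0.6)

```text
t: 33.33
ee_pos: [598.4, 171.8, 81.4]
orientation: [-2.975, 1.009, -0.0]
ft_force: [-0.0, -0.1, -0.1]
width: 52.5
```

```bash
python3 - <<'E'
from h import *
o=ctrl.get_obs();print(o['t'],o['ee_pos'],o['ft_force'],o['moment'],o['width'])
E
```

```text
33.325 [598.442 171.775  81.387] [-0.043 -0.058 -0.113] [-0.093 -0.005  0.022] 52.52245822848921
```

Emit:
move_arm([
  [[0,0,-0.1],[0,0,0]],
  [[0,0,-0.3],[0,0,0]],
  [[0,0,-0.6],[0,0,0]],
  [[0,0,-0.8],[0,0,0]],
  [[0,0,-0.8],[0,0,0]],
])

```text
t: 33.95
ee_pos: [600.3, 172.3, 205.1]
orientation: [-2.972, 1.008, -0.008]
ft_force: [0.6, -0.3, -0.1]
width: 52.6
```

```bash
python3 - <<'E'
from h import *
o=ctrl.get_obs();print(o['t'],o['ee_pos'],o['ft_force'],o['width'])
for c in('side','scene','wrist'):
  d=img(c,f'{c}24.png');u,v=proj(d,[598,172,60])[0].astype(int)
  for n in['support_c','sleeve_c','cap_c','stock_bin','nipple','wrench']:
    for r in ctrl.pinpoint(c,n)[:1]: print(c,n,round(r['p'],2),r['location'])
  im=cv2.resize(d['pixels'][max(0,v-50):v+50,u-60:u+60,::-1],None,fx=5,fy=5,interpolation=cv2.INTER_CUBIC)
  y0,x0=max(0,v-50),u-60
  a=np.radians(52.5);H=np.array([598.6,172.1,0])
  h=23
  for z in(58,78):
    Q=np.array([[h,h,z],[-h,h,z],[-h,-h,z],[h,-h,z]])@np.array([[np.cos(a),np.sin(a),0],[-np.sin(a),np.cos(a),0],[0,0,1]])+H
    q=((proj(d,Q)-[x0,y0]+.5)*5).astype(np.int32);cv2.polylines(im,[q],True,(0,0,255),1,cv2.LINE_AA)
  cv2.imwrite(f'pics/c24{c}.png',im)
E
```

```text
33.95 [600.289 172.305 205.114] [ 0.573 -0.342 -0.078] 52.6173040752525
side support_c 0.64 [597.9, 171.0, 26.9]
side sleeve_c 0.72 [561.8, -109.1, 12.7]
side cap_c 0.65 [599.4, 169.6, 82.8]
side stock_bin 0.61 [765.1, -5.9, 6.3]
side nipple 0.66 [387.5, 39.0, -1.5]
side wrench 0.8 [769.1, 204.0, 0.6]
scene support_c 0.77 [596.6, 172.8, 30.3]
scene sleeve_c 0.95 [559.7, -107.5, 9.1]
scene cap_c 0.76 [598.2, 171.4, 80.9]
scene stock_bin 0.74 [767.1, -8.6, 1.2]
scene nipple 0.4 [386.0, 43.3, -3.0]
scene wrench 0.95 [765.9, 200.7, 0.8]
wrist cap_c 0.97 [595.9, 170.4, 82.8]
wrist stock_bin 0.64 [765.3, -5.0, 1.2]
wrist wrench 0.67 [768.0, 198.2, 1.5]
```

View pics/c24side.png

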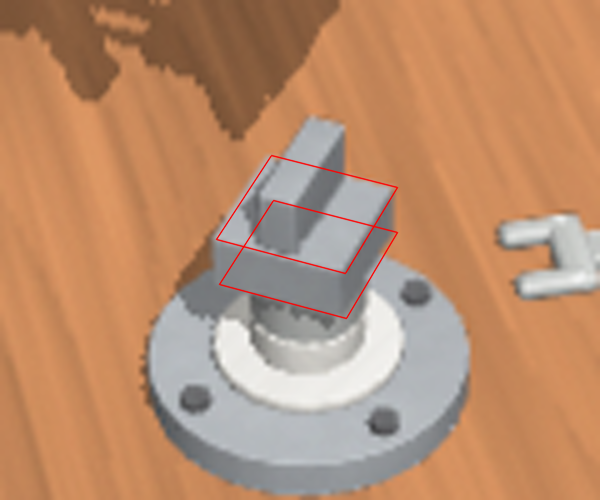

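View pics/c24scene.png

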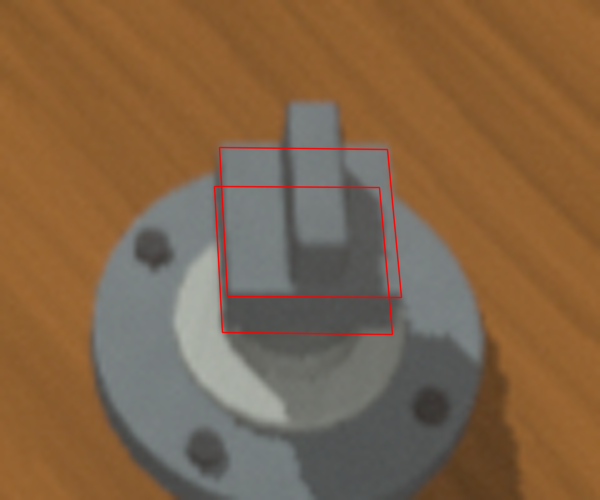

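View pics/c24wrist.png

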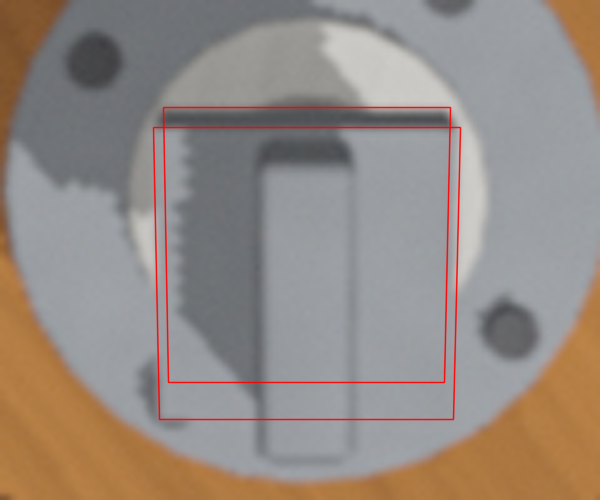

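The cap's outline at the seated height (58 to 78 mm) matches all three views within calibration, and the bystanders are where they were. I'll hand in.

```bash
python3 - <<'E'
from h import *
print(ctrl.close_job())
E
```

```text
the job is handed in; nothing more can be done
None
```

The filter stack is back together on the stem: the support flange down, the grey sleeve on it, and the clamp cap on top. I handed the job in at about 35 s of the 72 s allowed; no verdict is reported.

- **Cap fit:** I measured the stem's square at 52.5° and turned the cap to match before lowering it. It dropped in without any searching turns. Wrist readings after each lowering step stayed near 2 N.
- **Last checks:** The cap's outline at its seated height matched all three camera views to within about 2 mm. The networks put the cap at z 81 to 83 mm and the support at 27 to 30 mm. These are within their roughly 4 mm error of the nominal 80 and 26 mm, but too coarse to prove the 3 mm height limits.
- **Sleeve:** It was hidden under the cap at the end, so the networks found only the blue look-alike, which I left alone. My last check of the sleeve was before the cap went on, when its outline matched the seated height and was centred.
- **Surroundings:** The bin, nipple and wrench read where they started, within that error. The gripper was open and about 80 mm above the cap.

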